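# Set the beech panel to the scribed line and clip it down

## Task

On the dark tray, gently push the loose beech panel flat along the tray floor so that its long side lies flush against the tall far rim and its leading short edge meets the scribed line, without running it past the line. Then press the spring clip's blade down by feel until its foot bears firmly, but not hard, on the panel and pins it there, let go of everything, and leave the other things where they are.

Things in the scene. Friction and masses are not known exactly. Their poses are not given: they have to be found in the camera images.
- tray: Fixed dark wooden tray, 240 mm (its x) by 400 mm (its y), floor 8 mm thick; origin at the centre of its underside, on the table. Its +x side (away from the robot at yaw 0) carries the tall rim, 12 mm thick, inner face at x = 108 mm, rising 20 mm above the tray floor (28 mm above the table), running along y. The other three sides have low rims 8 mm thick, 6 mm above the floor.
- line (a point): Foot of the scribed line on the tray floor: the point where the line meets the inner face of the tall rim, 8 mm above the table; tray-fixed at x = 108 mm, y = 110 mm of the tray, axes parallel to the tray's. The line, pale and 2 mm wide, runs from here along -x across the whole floor and also up the rim; this point is on its centre. The tray floor goes on 82 mm beyond it: there is no stop.
- panel_center (a point): Centre (half-way up) of the loose plain beech panel, 95 mm (its x) by 150 mm (its y) by 14 mm thick, about 0.15 kg, lying flat on the tray floor with its top 22 mm above the table. Axes as the tray's when squared up; it starts skewed by up to about 7 degrees, 5 to 38 mm off the tall rim and 45 to 105 mm short of the line, and must travel along the tray's +y. Its edge is easily dented: not more than 20 N from the fingers.
- lead_fence_corner (a point): Bottom corner of the panel at its leading (+y) edge, on the tall rim's side (+x).
- lead_front_corner (a point): Bottom corner of the panel at its leading (+y) edge, on the side away from the tall rim (-x).
- trail_fence_corner (a point): Bottom corner of the panel at its trailing (-y) edge, on the tall rim's side (+x).
- panel: The same panel; origin at the centre of its underside, axes as panel_center.
- clip (a joint): Angle (rad) of the spring clip's steel blade on the tall rim, hinged on a pin along the tray's y at x = 114 mm, y = 60 mm, 38 mm above the table. 0 = raised 32 degrees, reaching out over the tray; 0.55 = blade level; it grows as the blade is pressed down. The hinge is stiff, stays where it is left and yields to 0.12 N m (some 3 N on the blade). Where it meets the panel depends on its screw foot: between about 0.44 and 0.72, to be felt. Starts between 0 and 0.1.
- clip_tip (a point): Point on the upper face of the clip's blade, 48 mm from its pin. The blade is 60 mm long, 26 mm wide along the tray's y, 3 mm thick. With the blade level the point is 39.5 mm above the table and 42 mm in from the rim's inner face. Bent by more than 20 N from the fingers.
- clip_foot (a point): Where a screw foot (6 mm thick, standing out at most 6 mm above the blade) goes through the blade's middle plane, 56 mm from the pin. The underside of its round cross nose is set 7 to 22 mm below that plane, differently each time and not reported. The foot is sprung and gives up to 3 mm, 4 N per mm. The foot bears well once the fingers press with 7 N or more.
- tape: Paper tape ring lying on the tray, 44 mm across, 18 mm high; bystander. Origin at its underside.
- eraser: White eraser on the tray, 22 x 45 x 13 mm; bystander. Origin at its underside.
- jar: Empty amber jar with lid, 68 mm across, 85 mm high; bystander. Origin at its underside.
- cup: Matte grey cup, 80 mm across, 80 mm high; bystander. Origin at its underside.
- organiser: Closed white pill organiser, 36 x 154 x 25 mm; bystander. Origin at its underside.
- glue: White glue bottle, 44 mm across, 120 mm high; bystander. Origin at its underside.
- tealight: Tealight in an aluminium cup, 40 mm across, 16 mm high; bystander. Origin at its underside.
Not all that is in view belongs to the job. Of the things like the panel, leave any that is green or orange; of the rest the larger one is meant.

How it is judged:
By the outcome, as a careful person would: the job done as asked, in the order asked, and still so for the second after the job is handed in, with the robot touching nothing.
It also fails if it takes over 72 s, if anything falls off the work surface, if the arm or the gripper's body presses on something with over 40 N, if the wrist force passes 120 N, or if a joint passes its speed limit or range.

## Robot

A 7-joint arm with a two-finger parallel gripper is mounted at the origin on the work surface. World frame = base frame: x ahead of the robot, y to its left, z up, the work surface at z = 0. Lengths are in m, angles in rad, forces in N, time in s.
With the tool pointing down it reaches from about 0.35 to 0.9 m from the base axis. Payload 7.2 kg.
Tool frame: the origin (TCP) lies at the very end of the fingers, on their centre line; the grasp point (between the pads) lies 19 mm behind it; y points along the fingers, z is the direction in which the jaws open and shut, and the axes are right-handed (so a half turn about y gives the same grasp; the last joint's range is limited). The gripper opens to 88 mm and grips with 3 to 60 N. Pads are 20 mm wide; open, the fingers measure 115 mm over their backs; the gripper's body (75 mm by 178 mm) begins 61 mm behind the grasp point.
Start: joints at [1.077, 0.411, -0.013, 1.596, 0.006, 1.134, -0.082], TCP at [0.258, -0.569, 0.223] pointing down, gripper open.
Joint ranges: [-2.95, 2.95], [-0.29, 1.99], [-1.47, 1.44], [0.14, 2.54], [-1.03, 4.17], [0.13, 1.85], [-2.86, 2.86]. Speed limits (rad/s): [2.39, 2.39, 3.01, 3.01, 3.14, 3.14, 3.14].

## Interface

Orientations are given as a unit quaternion [w, x, y, z].
In Python, from station import ctrl, imaging gives the robot as it stands.
- The arm moves only by the tool step_arm, never from a script. Its argument "rows" is a list of rows, each a list of 7 numbers: the turn, a rotation vector about the tool's x, y, z normalised to -1 to 1, where 1 is 360 degrees, then the shift along the tool's x, y, z normalised to -1 to 1, where 1 is 0.1 m, then the opening, from 0 (shut) to 1 (fully open). In form: [[wx, wy, wz, dx, dy, dz, fingers], ...]. A call has 1 to 20 rows; each row is the pose to reach, as a shift and turn from the pose commanded when the call began, along the tool's axes at that moment, turning the shorter way round; what a row does not reach only later rows make up. A row lasts 1/10 s, in which the tool goes at most 50 mm and 8.59 degrees, less where a joint would pass 70% of its speed; a pose out of reach is approached as far as the arm can. A call with a number of a shift or a turn outside -1 to 1 is refused whole. A call with a gripper value outside its range is refused whole. The fingers move at their own pace and stop on an object; "grip_force" is the grip in N (left out, the last holds). Time passes only in rows, so rows that repeat a pose let the fingers close. It gives the time, the measured TCP pose, the force and the opening at its end, in the units of the state.
- ctrl.sense(): the state, without advancing time (a new reading comes with each control period).
- imaging.read_camera(name): name is "scene" or "top" or "wrist"; returns the picture (480x640x3 uint8, red, green, blue); there is no depth.
- imaging.camera_info(name): a dict with "camera_matrix" (3x3 intrinsics, pixels), "position" and "rotation" of the camera in the world. Camera axes: x right, y down, z forward; pixel columns grow to the right and rows downward; lengths in m; the calibration is good to about 2 mm. The wrist camera is an equidistant fisheye: a pixel r from the principal point sees the ray r / f radians off the axis. A picture is of the moment at which its call begins: read the wrist's pose just before it. camera_info takes no time and is no camera call; for the wrist camera it gives the pose at the moment of the call.
- ctrl.close_job(): hands the job in, once; it reports no verdict.
The state is a dict: "t": time; "qpos": joint angles; "joint_vel": joint speeds; "joint_efforts": joint torques, N m; "eef_pos": TCP position; "ee_rot": TCP orientation; "force": force on the tool from outside, world axes, zero at the start; "torque": the same for the moment, N m; "width": opening from 0.0 (shut) to 1.0 (fully open).
Only numpy, scipy, OpenCV 4.12 (cv2) and the standard library are available. Lean on these libraries where they do the work, as an engineer would, in place of code of your own. Each camera call takes 0.05 s, during which the arm holds its last target.

## Working session

There is one attempt and no reset: what is moved stays moved. The work goes in short steps, Python scripts to look and compute and a tool call to move; the robot and the scene stay as the last step left them, time stands still between calls to the robot, and variables do not carry over. Pictures are saved under pics/ and viewed, and the job is handed in when it is done.

Besides the shell and the picture viewer there is one more tool, called after "Request:" by a JSON object that holds its "api" and its "payload", one argument or row to a line. step_arm: Moves the arm, as the interface text tells. Scaled input: -1 to 1 covers 0.1 m each way for a shift and 360 degrees each way for a turn. Its arguments: {"type":"object","properties":{"rows":{"type":"array"},"grip_force":{"type":"number"}},"required":["rows"]}

```bash
ls; mkdir -p pics
python3 - <<'E'
from station import ctrl, imaging
import cv2
s=ctrl.sense()
for k,v in s.items(): print(k,v)
for n in ["scene","top","wrist"]:
    i=imaging.camera_info(n); print(n,i)
    im=imaging.read_camera(n); cv2.imwrite(f"pics/{n}0.png",im[:,:,::-1])
E
```

```text
pics
t 0.0
qpos [ 1.07681608  0.41190609 -0.01274401  1.59704069  0.00558108  1.1343328
 -0.08217616]
joint_vel [-0.00176726 -0.00253286  0.00043889  0.00028114  0.00088557 -0.00059145
  0.00196792]
joint_efforts [-6.95494036e-04 -5.87944007e+01  6.42203484e-01 -2.91069567e+01
 -5.36535471e-02  1.82532007e-02  1.82829485e-04]
eef_pos [ 0.25791248 -0.56873048  0.22180645]
ee_rot [ 0.14927208 -0.14957909  0.69170138 -0.6905745 ]
force [-0.04075413  0.53821282  0.45269106]
torque [0.00684988 0.01294285 0.01499207]
width 1.0012337583420798
scene {'camera_matrix': array([[496.216253  ,   0.        , 319.07393112],
       [  0.        , 496.216253  , 245.84619278],
       [  0.        ,   0.        ,   1.        ]]), 'position': array([1.18759873, 0.1313264 , 0.91841776]), 'rotation': array([-0.19664437,  0.57770543,  0.7542806 , -0.24217391])}
top {'camera_matrix': array([[542.75070857,   0.        , 325.39983957],
       [  0.        , 542.75070857, 241.69515871],
       [  0.        ,   0.        ,   1.        ]]), 'position': array([0.50080801, 0.00420276, 1.29888562]), 'rotation': array([ 0.01432154, -0.70557557,  0.70772749, -0.03286048])}
wrist {'camera_matrix': array([[371.64829954,   0.        , 319.59917565],
       [  0.        , 371.64829954, 239.30079827],
       [  0.        ,   0.        ,   1.        ]]), 'position': array([ 0.32211862, -0.53989835,  0.38338097]), 'rotation': array([ 0.10911407,  0.83351813, -0.53688804, -0.07136448])}
```

View pics/top0.png

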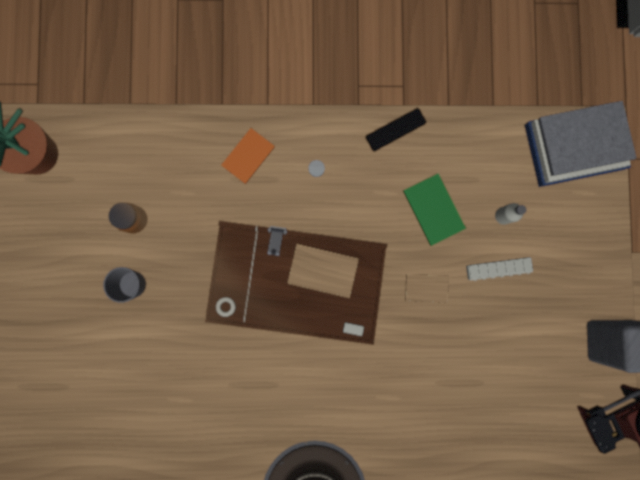

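View pics/scene0.png

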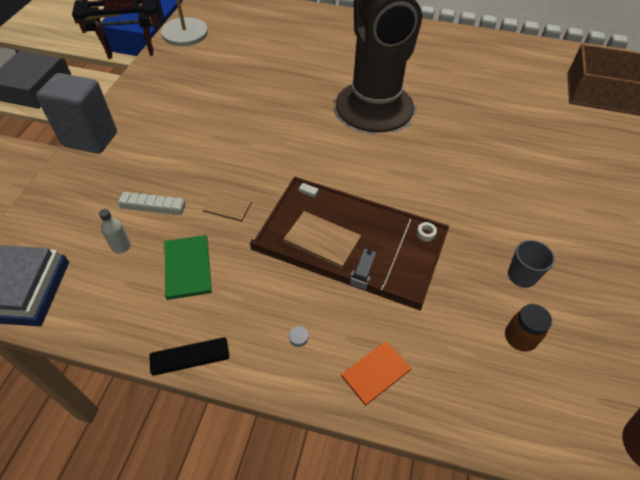

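View pics/wrist0.png

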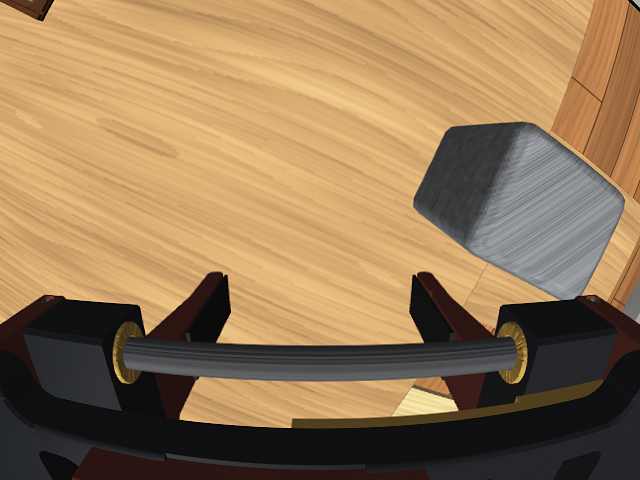

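Run:
```python
import cv2
im=cv2.imread("pics/top0.png"); c=im[210:355,195:395]; cv2.imwrite("pics/topc.png",cv2.resize(c,None,fx=4,fy=4,interpolation=cv2.INTER_CUBIC))
im=cv2.imread("pics/scene0.png"); c=im[170:310,245:455]; cv2.imwrite("pics/scenec.png",cv2.resize(c,None,fx=3.8,fy=3.8,interpolation=cv2.INTER_CUBIC))
```

```text
(no output)
```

View pics/topc.png

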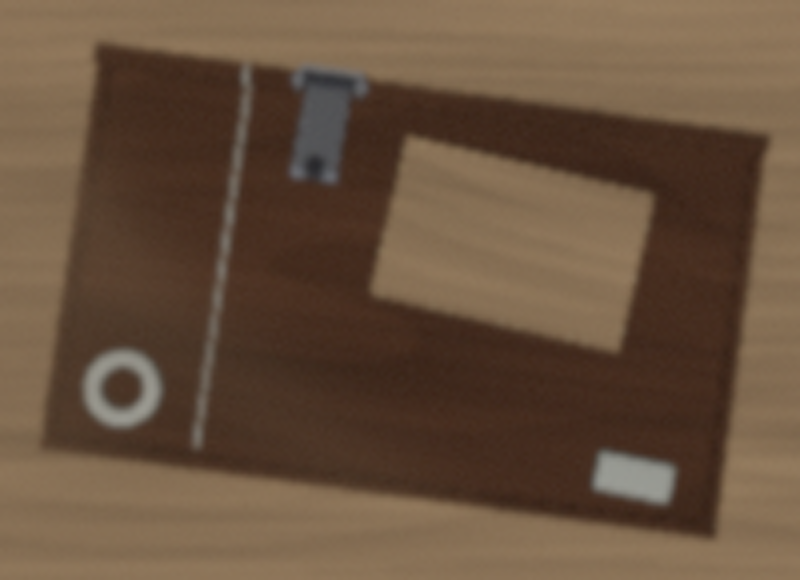

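View pics/scenec.png

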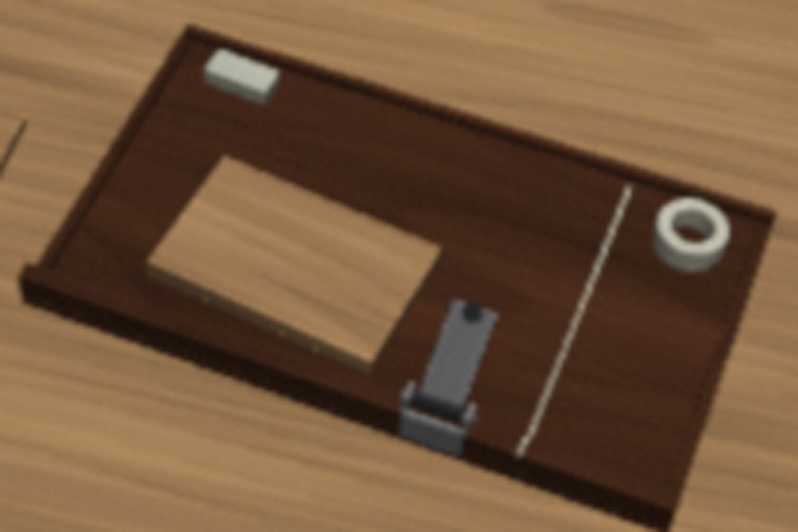

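```bash
cat > h.py <<'E'
import numpy as np, cv2
from scipy.spatial.transform import Rotation as R
from scipy.optimize import least_squares
from station import ctrl, imaging
def rot(q): return R.from_quat([q[1],q[2],q[3],q[0]])
def ray(info,uv,fish=False):
    K=info["camera_matrix"]; u=(uv[0]-K[0,2])/K[0,0]; v=(uv[1]-K[1,2])/K[1,1]
    if fish:
        th=np.hypot(u,v); d=np.array([u/th*np.sin(th),v/th*np.sin(th),np.cos(th)]) if th>0 else np.array([0,0,1.])
    else: d=np.array([u,v,1.])
    return rot(info["rotation"]).apply(d)
def onz(info,uv,z,fish=False):
    d=ray(info,uv,fish); p=info["position"]; return p+d*(z-p[2])/d[2]
def proj(info,P,fish=False):
    K=info["camera_matrix"]; c=rot(info["rotation"]).inv().apply(np.asarray(P)-info["position"])
    if fish:
        r=np.hypot(c[0],c[1]); th=np.arctan2(r,c[2]); a=c[:2]/r*th
    else: a=c[:2]/c[2]
    return a*K[0,0]+K[:2,2]
def fit2d(local,world):
    l=np.array(local);w=np.array(world)[:,:2]
    def res(p):
        c,s=np.cos(p[2]),np.sin(p[2]); return (l@np.array([[c,s],[-s,c]])+p[:2]-w).ravel()
    r=least_squares(res,[*w.mean(0),0]); return r.x,np.reshape(r.fun,(-1,2))*1e3
E
python3 - <<'E'
from h import *
T=imaging.camera_info("top"); S=imaging.camera_info("scene")
t=lambda u,v,z: onz(T,(195+u/4-.375,210+v/4-.375),z)
s=lambda u,v,z: onz(S,(245+u/3.8-.37,170+v/3.8-.37),z)
w=[t(98,44,.028),t(769,135,.028),t(715,537,.014),t(42,448,.014),t(198,447,.008)]
l=[(.12,.2),(.12,-.2),(-.12,-.2),(-.12,.2),(-.112,.11)]
print(fit2d(l,w))
w2=[s(24,272,.028),s(190,27,.014),s(775,215,.014),s(672,517,.028),s(628,188,.008)]
l2=[(.12,-.2),(-.12,-.2),(-.12,.2),(.12,.2),(-.112,.11)]
print(fit2d(l2,w2))
p,_=fit2d(l+l2,w+w2);print(p)
q=[(.0475,.075),(.0475,-.075),(-.0475,-.075),(-.0475,.075)]
a=fit2d(q,[t(407,134,.022),t(655,190,.022),t(621,354,.022),t(371,296,.022)])
b=fit2d(q,[s(371,366,.022),s(147,263,.022),s(224,155,.022),s(441,247,.022)])
print(a);print(b)
for x in (a,b):
    x=x[0]; d=x[:2]-p[:2]; c,sn=np.cos(p[2]),np.sin(p[2]); print("in tray",d@np.array([[c,-sn],[sn,c]]),np.degrees(x[2]-p[2]))
E
```

```text
(array([ 0.49167522,  0.03876206, -0.13882704]), array([[ 2.48562617,  0.79056255],
       [ 1.40070465, -1.85692405],
       [-0.67217198, -1.22354936],
       [ 0.44170201,  1.22644214],
       [-3.65586084,  1.06346872]]))
(array([ 0.49357596,  0.0405609 , -0.14896918]), array([[ 4.0285424 , -3.46026362],
       [-2.5279155 , -1.13250699],
       [ 0.73043072,  1.92806467],
       [ 0.31448467,  0.18286685],
       [-2.54554229,  2.48183909]]))
[ 0.492626    0.03966128 -0.14389157]
(array([ 0.51840953, -0.02363552, -0.22451302]), array([[-1.48119944, -0.01261636],
       [-1.4695599 , -0.22173127],
       [ 2.03718745,  0.18863231],
       [ 0.91357189,  0.04571533]]))
(array([ 0.51964137, -0.02211591, -0.23377905]), array([[-1.83563348, -0.35291824],
       [-0.08510824, -0.63051953],
       [ 0.9045663 ,  0.23967968],
       [ 1.01617542,  0.74375809]]))
in tray [ 0.03459355 -0.05894542] -4.619268653624717
in tray [ 0.03559475 -0.05726487] -5.150172916962711
```

```bash
cat >> h.py <<'E'
TR=np.array([0.4926,0.0397,-0.144])
def tray2w(x,y,z,tr=None):
    p=TR if tr is None else tr; c,s=np.cos(p[2]),np.sin(p[2]); return np.array([p[0]+c*x-s*y,p[1]+s*x+c*y,z])
def w2tray(P,tr=None):
    p=TR if tr is None else tr; c,s=np.cos(p[2]),np.sin(p[2]); d=np.asarray(P)[:2]-p[:2]; return np.array([c*d[0]+s*d[1],-s*d[0]+c*d[1],P[2]])
def jaws(yaw,tilt=0):
    # tool down, tool z (jaws) along horizontal dir yaw (rad)
    z=np.array([np.cos(yaw),np.sin(yaw),0]); y=np.array([0,0,-1.]); x=np.cross(y,z); return R.from_matrix(np.array([x,y,z]).T)
def move(Pt,Rt):
    s=ctrl.sense(); R0=rot(s["ee_rot"]); d=R0.inv().apply(Pt-s["eef_pos"])/.1; w=(R0.inv()*Rt).as_rotvec()/(2*np.pi)
    print("t",round(s["t"],2),"turn",w.round(4),"shift",d.round(3)); return w,d
E
python3 - <<'E'
from h import *
s=ctrl.sense(); R0=rot(s["ee_rot"]); print(R0.as_matrix().round(3))
i=imaging.camera_info("wrist"); print(R0.inv().apply(i["position"]-s["eef_pos"])); print((R0.inv()*rot(i["rotation"])).as_matrix().round(3))
for k in (np.pi/2,-np.pi/2): print(k); move(tray2w(0,0,.2),jaws(TR[2]+k))
E
```

```text
[[-0.911 -0.001  0.413]
 [-0.413  0.001 -0.911]
 [ 0.    -1.    -0.001]]
[-7.03685956e-02 -1.61481289e-01 -4.38309604e-05]
[[-0.     0.966  0.258]
 [ 0.    -0.258  0.966]
 [ 1.     0.    -0.   ]]
1.5707963267948966
t 0.15 turn [ 1.000e-04 -4.093e-01 -2.000e-04] shift [-4.65   0.225 -4.573]
-1.5707963267948966
t 0.15 turn [0.0002 0.0907 0.0001] shift [-4.65   0.225 -4.573]
```

Request:
{"api": "step_arm", "payload": {
  "rows": [
    [0, 0.0227, 0, -0.5, 0, -0.5, 1],
    [0, 0.0454, 0, -1, 0, -1, 1],
    [0, 0.068, 0, -1, 0, -1, 1],
    [0, 0.0907, 0, -1, 0, -1, 1]
  ]
}}

```text
t: 0.55
eef_pos: [0.3108, -0.4313, 0.2226]
ee_rot: [-0.05, 0.051, 0.706, -0.704]
force: [0.7, -0.9, 0.4]
width: 1.0
```

Run:
```python
from h import *
s=ctrl.sense();print(s["eef_pos"],s["qpos"]); move(tray2w(-.02,0,.2),jaws(TR[2]-np.pi/2))
```

```text
[ 0.31082838 -0.43131487  0.22258217] [ 0.83303278  0.25289974  0.02899066  1.82341065 -0.01119624  1.06686739
 -0.84724445]
t 0.55 turn [ 0.0005  0.0002 -0.0001] shift [-0.928  0.241 -4.921]
```

Request:
{"api": "step_arm", "payload": {
  "rows": [
    [0, 0, 0, -0.1, 0, -0.5, 1],
    [0, 0, 0, -0.2, 0, -1, 1]
  ]
}}

```text
t: 0.75
eef_pos: [0.3413, -0.3417, 0.2224]
ee_rot: [0.052, -0.052, -0.705, 0.705]
force: [1.1, 0.4, -0.1]
width: 1.001
```

Request:
{"api": "step_arm", "payload": {
  "rows": [
    [0, 0, 0, -0.1, 0, -0.5, 1],
    [0, 0, 0, -0.2, 0, -1, 1]
  ]
}}

```text
t: 0.95
eef_pos: [0.3751, -0.2465, 0.2227]
ee_rot: [0.051, -0.051, -0.705, 0.705]
force: [1.0, 0.4, -0.3]
width: 1.0
```

Request:
{"api": "step_arm", "payload": {
  "rows": [
    [0, 0, 0, -0.1, 0, -0.5, 1],
    [0, 0, 0, -0.2, 0, -1, 1]
  ]
}}

```text
t: 1.15
eef_pos: [0.4086, -0.1522, 0.2228]
ee_rot: [0.051, -0.051, -0.705, 0.705]
force: [1.8, -0.3, -0.5]
width: 1.001
```

Request:
{"api": "step_arm", "payload": {
  "rows": [
    [0, 0, 0, -0.1, 0, -0.5, 1],
    [0, 0, 0, -0.2, 0, -1, 1]
  ]
}}

```text
t: 1.35
eef_pos: [0.442, -0.058, 0.2228]
ee_rot: [0.051, -0.051, -0.705, 0.705]
force: [0.8, -0.0, 0.0]
width: 1.001
```

Request:
{"api": "step_arm", "payload": {
  "rows": [
    [0, 0, 0, -0.1, 0, -0.5, 1],
    [0, 0, 0, -0.15, 0.2, -0.9, 1],
    [0, 0, 0, -0.15, 0.2, -0.9, 1],
    [0, 0, 0, -0.15, 0.2, -0.9, 1],
    [0, 0, 0, -0.15, 0.2, -0.9, 1]
  ]
}}

```text
t: 1.85
eef_pos: [0.4695, 0.0258, 0.2027]
ee_rot: [0.051, -0.051, -0.705, 0.705]
force: [0.3, -0.3, 0.4]
width: 1.0
```

Run:
```python
from h import *
s=ctrl.sense();print(s["t"],s["eef_pos"],s["force"],w2tray(s["eef_pos"]))
i=imaging.camera_info("wrist"); im=imaging.read_camera("wrist"); cv2.imwrite("pics/w1.png",im[:,:,::-1])
import pickle; pickle.dump(i,open("w1.pkl","wb"))
```

```text
1.85 [0.46946809 0.02576559 0.20269285] [ 0.33632197 -0.33464253  0.44997067] [-0.02089287 -0.01710968  0.20269285]
```

View pics/w1.png

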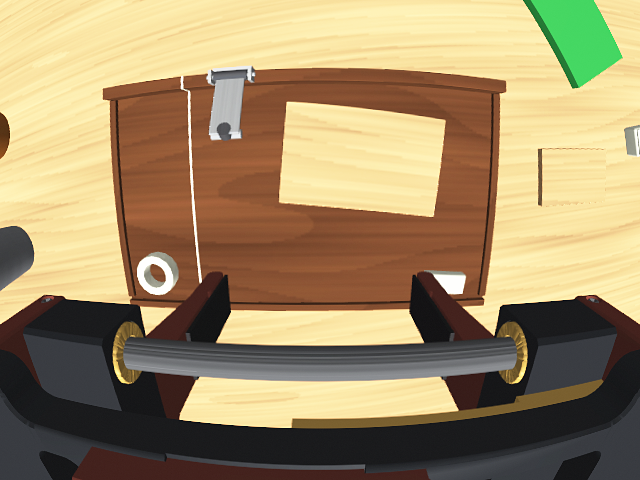

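Run:
```python
import cv2
im=cv2.imread("pics/w1.png")
for n,(a,b,c,d) in dict(a=(60,160,100,260),b=(60,230,260,510)).items():
    cv2.imwrite(f"pics/w1{n}.png",cv2.resize(im[a:b,c:d],None,fx=3 if n=='b' else 5,fy=3 if n=='b' else 5,interpolation=cv2.INTER_CUBIC))
```

```text
(no output)
```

View pics/w1a.png

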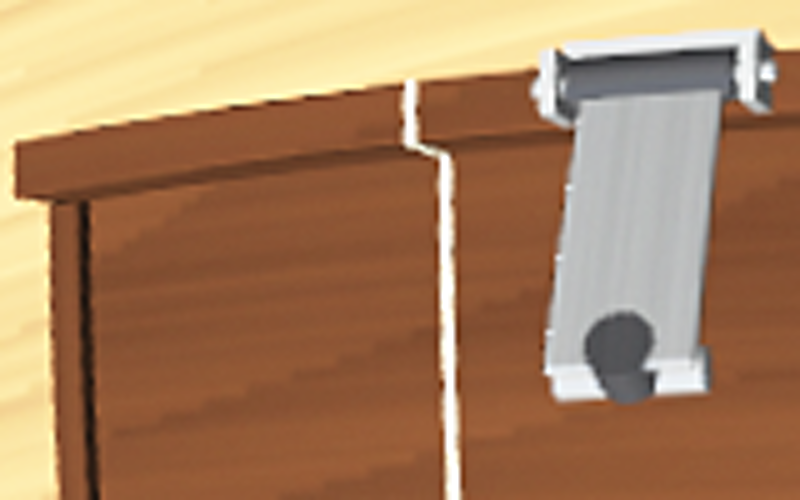

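View pics/w1b.png

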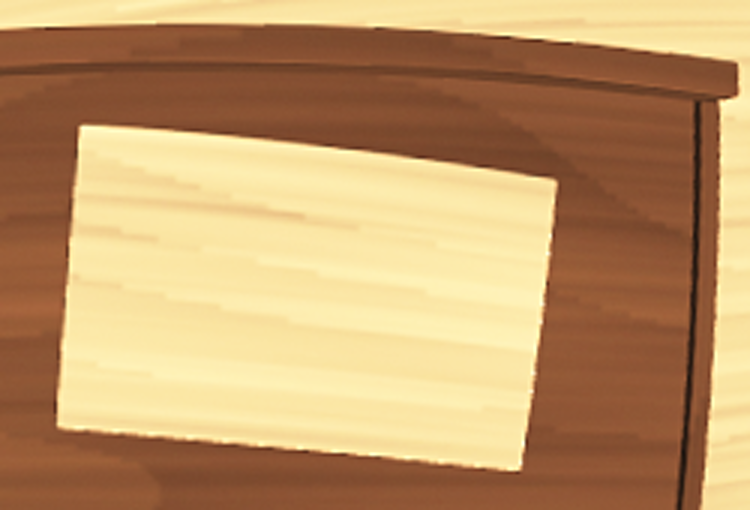

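```bash
cat >> h.py <<'E'
def fitpix(info,pts,x0,fish=True):
    # pts: list (u,v,lx,ly,z)
    pts=np.array(pts)
    def res(p): return np.concatenate([proj(info,tray2w(q[2],q[3],q[4],p),fish)-q[:2] for q in pts])
    r=least_squares(res,x0,loss="soft_l1"); return r.x,r.fun.reshape(-1,2)
def rel(p,tr): 
    q=w2tray(np.array([p[0],p[1],0]),tr); return q[0]*1e3,q[1]*1e3,np.degrees(p[2]-tr[2])
E
python3 - <<'E'
from h import *; import pickle
i=pickle.load(open("w1.pkl","rb"))
T=[(188,90.4,.108,.11,.008),(182,89,.108,.11,.028),(182,76.4,.12,.11,.028),(103.6,88.6,.12,.2,.028),(103.2,99.2,.108,.2,.028),(506,81,.12,-.2,.028),(505.7,91.7,.108,-.2,.028),(131,304,-.12,.2,.014),(484,303,-.12,-.2,.014)]
a,r=fitpix(i,T,TR);print(a,r.round(1))
P=[(286.3,101.7,.0475,.075,.022),(445.7,120.3,.0475,-.075,.022),(433.7,216.7,-.0475,-.075,.022),(279,202.7,-.0475,.075,.022)]
b,r=fitpix(i,P,[.52,-.02,-.23]);print(b,r.round(1)); print(rel(b,a))
E
```

```text
[ 0.49063025  0.04017871 -0.13717562] [[ 0.9  0.3]
 [-0.2 -0.8]
 [-0.2 -0.5]
 [-1.7 -0.4]
 [-1.3  0.5]
 [ 0.7 -1. ]
 [ 1.2  0.1]
 [-0.6  2.3]
 [ 0.3  2.2]]
[ 0.51759714 -0.02209244 -0.23177071] [[-0.1 -0.4]
 [ 0.4 -0.7]
 [ 0.3  0.6]
 [-0.6  0.5]]
(np.float64(35.22888282084483), np.float64(-57.998575662133746), np.float64(-5.419899645431065))
```

```bash
sed -i 's/^TR=.*/TR=np.array([0.4908,0.0402,-0.1385])/' h.py
python3 - <<'E'
from h import *
print(ctrl.sense()["qpos"].round(2))
move(tray2w(-.055,-.06,.11),jaws(TR[2]-np.pi/2));move(tray2w(-.055,-.06,.013),jaws(TR[2]-np.pi/2))
E
```

```text
[ 0.17  0.19 -0.37  1.96  0.08  1.   -1.96]
t 1.9 turn [-0.0001 -0.0012 -0.    ] shift [0.357 0.929 0.427]
t 1.9 turn [-0.0001 -0.0012 -0.    ] shift [0.358 1.899 0.426]
```

Request:
{"api": "step_arm", "payload": {
  "rows": [
    [0, -0.001, 0, 0.36, 0.5, 0.42, 1],
    [0, -0.001, 0, 0.36, 0.92, 0.42, 1],
    [0, -0.001, 0, 0.36, 0.92, 0.42, 1]
  ]
}}

```text
t: 2.2
eef_pos: [0.4241, -0.0122, 0.1079]
ee_rot: [0.052, -0.048, -0.705, 0.706]
force: [-0.4, 0.2, -1.0]
width: 1.003
```

Request:
{"api": "step_arm", "payload": {
  "rows": [
    [0, 0, 0, 0, 0.35, 0, 1],
    [0, 0, 0, 0, 0.7, 0, 1],
    [0, 0, 0, 0, 0.9, 0, 1],
    [0, 0, 0, 0, 0.96, 0, 1],
    [0, 0, 0, 0, 0.96, 0, 1]
  ]
}}

```text
t: 2.7
eef_pos: [0.4287, -0.0095, 0.0149]
ee_rot: [0.049, -0.049, -0.705, 0.705]
force: [-0.3, 0.1, -0.7]
width: 1.0
```

Run:
```python
from h import *
s=ctrl.sense();print(s["t"],w2tray(s["eef_pos"]),s["force"])
i=imaging.camera_info("wrist"); im=imaging.read_camera("wrist"); cv2.imwrite("pics/w2.png",im[:,:,::-1])
move(tray2w(-.0,-.06,.013),jaws(TR[2]-np.pi/2))
```

```text
2.7 [-0.05466974 -0.05779034  0.01492158] [-0.28822212  0.05704967 -0.67604727]
t 2.75 turn [ 0.      0.     -0.0002] shift [-0.543  0.026  0.023]
```

View pics/w2.png

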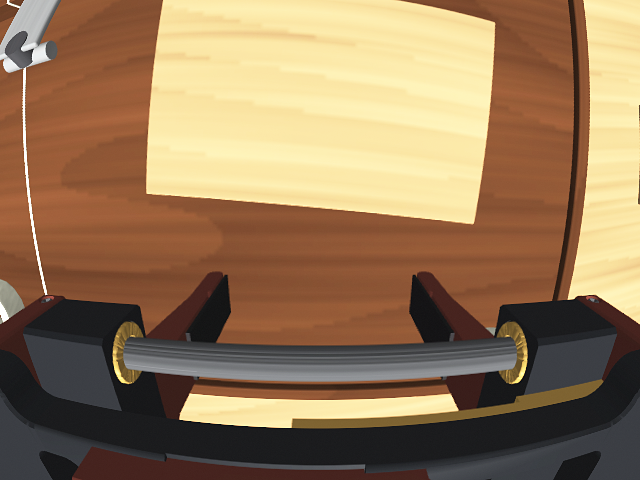

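Request:
{"api": "step_arm", "payload": {
  "rows": [
    [0, 0, 0, -0.06, 0.02, 0.02, 1],
    [0, 0, 0, -0.12, 0.02, 0.02, 1],
    [0, 0, 0, -0.17, 0.02, 0.02, 1],
    [0, 0, 0, -0.2, 0.02, 0.02, 1],
    [0, 0, 0, -0.23, 0.02, 0.02, 1],
    [0, 0, 0, -0.26, 0.02, 0.02, 1],
    [0, 0, 0, -0.29, 0.02, 0.02, 1],
    [0, 0, 0, -0.32, 0.02, 0.02, 1],
    [0, 0, 0, -0.35, 0.02, 0.02, 1],
    [0, 0, 0, -0.38, 0.02, 0.02, 1],
    [0, 0, 0, -0.41, 0.02, 0.02, 1],
    [0, 0, 0, -0.44, 0.02, 0.02, 1],
    [0, 0, 0, -0.46, 0.02, 0.02, 1],
    [0, 0, 0, -0.46, 0.02, 0.02, 1]
  ]
}}

```text
t: 4.15
eef_pos: [0.4738, -0.0177, 0.0127]
ee_rot: [-0.048, 0.049, 0.705, -0.705]
force: [0.1, 0.1, 0.3]
width: 0.996
```

Run:
```python
from h import *
s=ctrl.sense();print(s["t"],w2tray(s["eef_pos"]),s["force"])
i=imaging.camera_info("wrist"); im=imaging.read_camera("wrist"); cv2.imwrite("pics/w3.png",im[:,:,::-1])
```

```text
4.15 [-0.00888518 -0.05965516  0.01267833] [0.1310995  0.08866249 0.34766811]
```

View pics/w3.png

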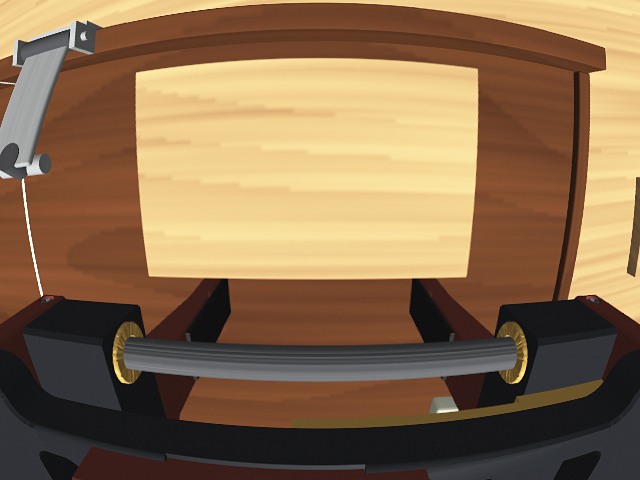

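Request:
{"api": "step_arm", "payload": {
  "rows": [
    [0, 0, 0, -0.02, 0, 0, 1],
    [0, 0, 0, -0.04, 0, 0, 1],
    [0, 0, 0, -0.06, 0, 0, 1],
    [0, 0, 0, -0.08, 0, 0, 1],
    [0, 0, 0, -0.09, 0, 0, 1],
    [0, 0, 0, -0.1, 0, 0, 1],
    [0, 0, 0, -0.1, 0, 0, 1]
  ]
}}

```text
t: 4.9
eef_pos: [0.4834, -0.0191, 0.0126]
ee_rot: [-0.049, 0.049, 0.705, -0.705]
force: [0.1, -0.1, -0.2]
width: 1.004
```

Request:
{"api": "step_arm", "payload": {
  "rows": [
    [0, 0, 0, -0.01, 0, 0, 1],
    [0, 0, 0, -0.01, 0, 0, 1]
  ]
}}

```text
t: 5.1
eef_pos: [0.4843, -0.0192, 0.0126]
ee_rot: [-0.049, 0.049, 0.705, -0.705]
force: [-0.5, 0.3, 0.4]
width: 0.999
```

Request:
{"api": "step_arm", "payload": {
  "rows": [
    [0, 0, 0, -0.01, 0, 0, 1],
    [0, 0, 0, -0.01, 0, 0, 1]
  ]
}}

```text
t: 5.3
eef_pos: [0.4843, -0.0193, 0.0125]
ee_rot: [0.049, -0.048, -0.705, 0.706]
force: [-4.7, 1.2, 3.1]
width: 1.001
```

Request:
{"api": "step_arm", "payload": {
  "rows": [
    [0, 0, 0, 0.1, 0, 0, 1],
    [0, 0, 0, 0.15, -0.3, 0, 1],
    [0, 0, 0, 0.1, -0.7, 0.3, 0.6],
    [0, 0, 0, 0, -1, 0.8, 0.57],
    [0, 0, 0, 0, -1, 0.8, 0.57]
  ]
}}

```text
t: 5.8
eef_pos: [0.476, -0.1037, 0.1158]
ee_rot: [0.048, -0.053, -0.704, 0.706]
force: [-0.3, 0.2, -0.3]
width: 0.766
```

Run:
```python
from h import *
s=ctrl.sense();print(s["t"],w2tray(s["eef_pos"]),s["force"])
i=imaging.camera_info("wrist"); im=imaging.read_camera("wrist"); cv2.imwrite("pics/w4.png",im[:,:,::-1])
import pickle; pickle.dump(i,open("w4.pkl","wb"))
move(tray2w(.0605,-.168,.09),jaws(TR[2]))
```

```text
5.8 [ 0.00522261 -0.14460482  0.11581519] [-0.25513884  0.2182743  -0.30955559]
t 5.85 turn [-0.001  -0.2508 -0.0005] shift [-0.558  0.254  0.238]
```

View pics/w4.png

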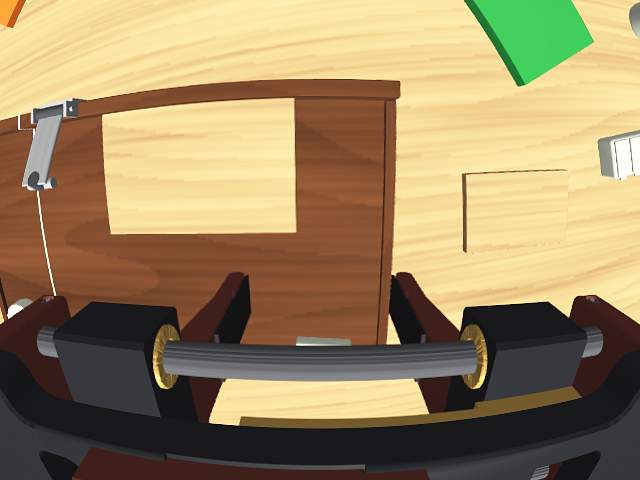

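Run:
```python
from h import *; import pickle
i=pickle.load(open("w4.pkl","rb"))
for uv in [(296,233),(294.5,98),(110,234),(102,115)]: print(w2tray(onz(i,uv,.022,True))*1e3)
for uv in [(400,81),(400,97)]: print(w2tray(onz(i,uv,.028,True))*1e3)
```

```text
[  12.56749326 -128.05985441   22.        ]
[ 106.94780499 -128.1921879    22.        ]
[13.03984515 21.47884034 22.        ]
[106.70783054  20.84263271  22.        ]
[ 119.1159224  -199.29679525   28.        ]
[ 107.93233858 -199.20871867   28.        ]
```

Request:
{"api": "step_arm", "payload": {
  "rows": [
    [0, -0.0227, 0, -0.2, 0.1, 0.1, 0.57],
    [0, -0.0454, 0, -0.4, 0.2, 0.2, 0.57],
    [0, -0.068, 0, -0.56, 0.2, 0.23, 0.57],
    [0, -0.0907, 0, -0.56, 0.2, 0.23, 0.57],
    [0, -0.1134, 0, -0.56, 0.2, 0.23, 0.57],
    [0, -0.136, 0, -0.56, 0.2, 0.23, 0.57],
    [0, -0.159, 0, -0.56, 0.2, 0.23, 0.57],
    [0, -0.182, 0, -0.56, 0.2, 0.23, 0.57],
    [0, -0.204, 0, -0.56, 0.2, 0.23, 0.57],
    [0, -0.227, 0, -0.56, 0.2, 0.23, 0.57],
    [0, -0.2508, 0, -0.56, 0.2, 0.23, 0.57],
    [0, -0.2508, 0, -0.56, 0.2, 0.23, 0.57],
    [0, -0.2508, 0, -0.56, 0.2, 0.23, 0.57]
  ]
}}

```text
t: 7.15
eef_pos: [0.5262, -0.1281, 0.092]
ee_rot: [0.465, -0.465, 0.533, -0.533]
force: [-0.1, 0.2, 0.4]
width: 0.568
```

Run:
```python
from h import *; import pickle
s=ctrl.sense();print(s["t"],w2tray(s["eef_pos"]),s["force"],s["qpos"].round(2),s["width"])
i=imaging.camera_info("wrist"); im=imaging.read_camera("wrist"); cv2.imwrite("pics/w5.png",im[:,:,::-1])
pickle.dump(i,open("w5.pkl","wb"))
move(tray2w(.0605,-.168,.013),jaws(TR[2]))
```

```text
7.15 [ 0.0582959  -0.16179452  0.09196643] [-0.11770046  0.15932647  0.38148047] [ 0.65  0.51 -0.65  1.9   0.4   0.87 -0.34] 0.5676624212709872
t 7.2 turn [ 0.0001  0.0004 -0.0001] shift [0.06  0.791 0.021]
```

View pics/w5.png

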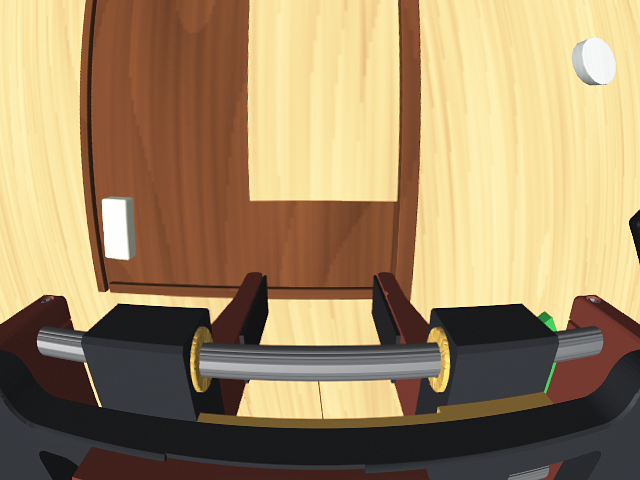

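Request:
{"api": "step_arm", "payload": {
  "rows": [
    [0, 0, 0, 0.04, 0.3, 0.02, 0.57],
    [0, 0, 0, 0.04, 0.6, 0.02, 0.57],
    [0, 0, 0, 0.04, 0.75, 0.02, 0.57],
    [0, 0, 0, 0.04, 0.79, 0.02, 0.57],
    [0, 0, 0, 0.04, 0.79, 0.02, 0.57]
  ]
}}

```text
t: 7.7
eef_pos: [0.528, -0.1328, 0.0136]
ee_rot: [0.466, -0.466, 0.532, -0.532]
force: [0.1, -0.0, 0.6]
width: 0.573
```

Request:
{"api": "step_arm", "payload": {
  "rows": [
    [0, 0, 0, -0.05, 0, 0, 0.57],
    [0, 0, 0, -0.1, 0, 0, 0.57],
    [0, 0, 0, -0.15, 0, 0, 0.57],
    [0, 0, 0, -0.2, 0, 0, 0.57],
    [0, 0, 0, -0.24, 0, 0, 0.57],
    [0, 0, 0, -0.28, 0, 0, 0.57],
    [0, 0, 0, -0.32, 0, 0, 0.57],
    [0, 0, 0, -0.36, 0, 0, 0.57],
    [0, 0, 0, -0.4, 0, 0, 0.57],
    [0, 0, 0, -0.44, 0, 0, 0.57],
    [0, 0, 0, -0.48, 0, 0, 0.57],
    [0, 0, 0, -0.52, 0, 0, 0.57],
    [0, 0, 0, -0.56, 0, 0, 0.57],
    [0, 0, 0, -0.6, 0, 0, 0.57],
    [0, 0, 0, -0.64, 0, 0, 0.57],
    [0, 0, 0, -0.68, 0, 0, 0.57],
    [0, 0, 0, -0.7, 0, 0, 0.57],
    [0, 0, 0, -0.7, 0, 0, 0.57]
  ]
}}

```text
t: 9.5
eef_pos: [0.5372, -0.0632, 0.0136]
ee_rot: [0.466, -0.466, 0.532, -0.532]
force: [-0.7, -0.5, -0.5]
width: 0.57
```

Run:
```python
from h import *; import pickle
s=ctrl.sense();print(s["t"],w2tray(s["eef_pos"]),s["force"],s["width"])
i=imaging.camera_info("wrist"); im=imaging.read_camera("wrist"); cv2.imwrite("pics/w6.png",im[:,:,::-1])
pickle.dump(i,open("w6.pkl","wb"))
move(tray2w(.0605,-.05,.013),jaws(TR[2]))
```

```text
9.5 [ 0.06027005 -0.09597753  0.01360606] [-0.74315623 -0.46365723 -0.49584097] 0.5700826565489262
t 9.55 turn [ 0.      0.001  -0.0001] shift [-0.462  0.006  0.006]
```

View pics/w6.png

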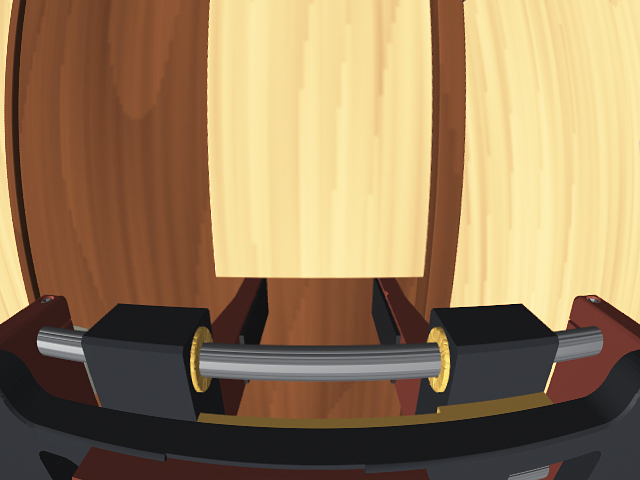

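Request:
{"api": "step_arm", "payload": {
  "rows": [
    [0, 0, 0, -0.03, 0, 0, 0.57],
    [0, 0, 0, -0.07, 0, 0, 0.57],
    [0, 0, 0, -0.11, 0, 0, 0.57],
    [0, 0, 0, -0.15, 0, 0, 0.57],
    [0, 0, 0, -0.19, 0, 0, 0.57],
    [0, 0, 0, -0.23, 0, 0, 0.57],
    [0, 0, 0, -0.27, 0, 0, 0.57],
    [0, 0, 0, -0.31, 0, 0, 0.57],
    [0, 0, 0, -0.34, 0, 0, 0.57],
    [0, 0, 0, -0.36, 0, 0, 0.57],
    [0, 0, 0, -0.38, 0, 0, 0.57],
    [0, 0, 0, -0.38, 0, 0, 0.57]
  ]
}}

```text
t: 10.75
eef_pos: [0.5423, -0.0259, 0.0137]
ee_rot: [0.466, -0.466, 0.532, -0.532]
force: [-0.1, 0.4, 0.0]
width: 0.574
```

Run:
```python
from h import *; import pickle
s=ctrl.sense();print(s["t"],w2tray(s["eef_pos"]),s["force"],s["width"])
im=imaging.read_camera("scene"); c=im[170:310,245:455,::-1]; cv2.imwrite("pics/s1.png",cv2.resize(c,None,fx=3.8,fy=3.8,interpolation=cv2.INTER_CUBIC))
im=imaging.read_camera("top"); c=im[210:355,195:395,::-1]; cv2.imwrite("pics/t1.png",cv2.resize(c,None,fx=4,fy=4,interpolation=cv2.INTER_CUBIC))
```

```text
10.75 [ 0.0601533  -0.05834396  0.01369557] [-0.11730344  0.44454458  0.00319335] 0.5738256238948193
```

View pics/s1.png

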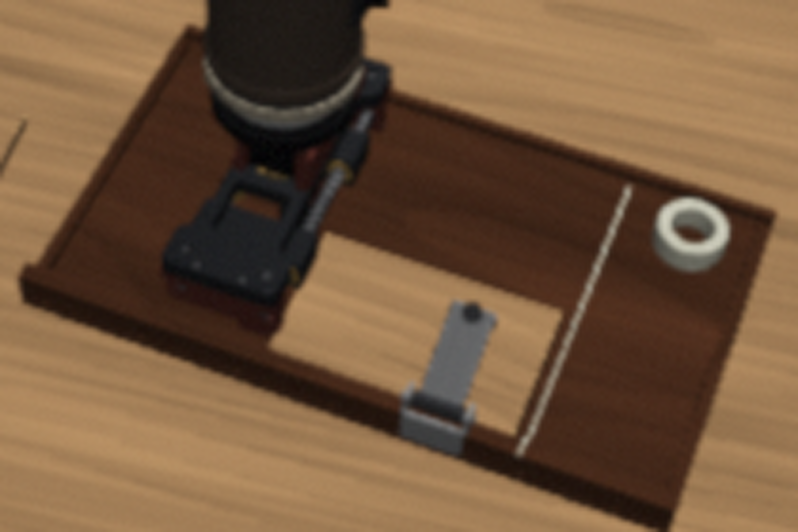

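View pics/t1.png

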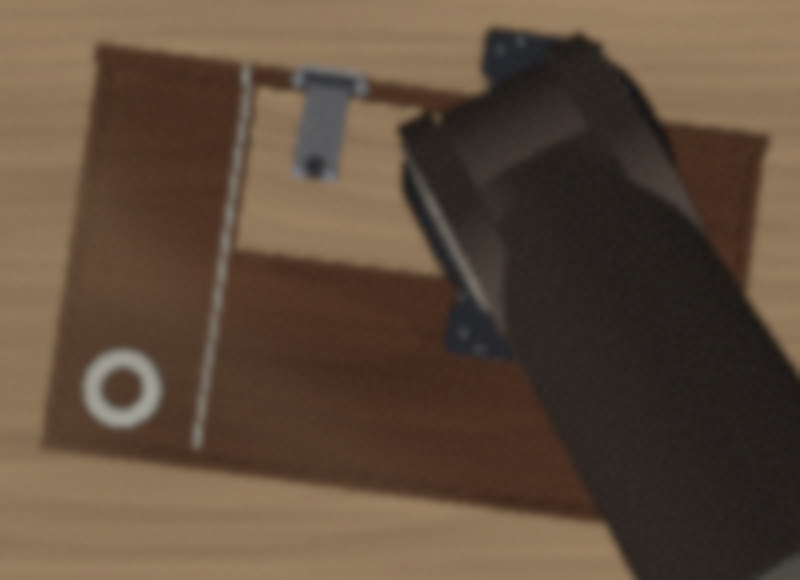

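Request:
{"api": "step_arm", "payload": {
  "rows": [
    [0, 0, 0, 0.05, 0, 0, 0.57],
    [0, 0, 0, 0.05, -0.4, 0, 0.57],
    [0, 0, 0, -0.2, -0.8, 0, 0.57],
    [0, 0, 0, -0.4, -1, 0, 0.57],
    [0, 0, 0, -0.4, -1, 0, 0.57],
    [0, 0, 0, -0.4, -1, 0, 0.57]
  ]
}}

```text
t: 11.45
eef_pos: [0.5474, 0.0127, 0.1135]
ee_rot: [-0.466, 0.466, -0.532, 0.532]
force: [-0.8, -0.8, -0.2]
width: 0.571
```

Run:
```python
from h import *; import pickle
s=ctrl.sense();print(s["t"],w2tray(s["eef_pos"]),s["force"],s["width"])
i=imaging.camera_info("wrist"); im=imaging.read_camera("wrist"); cv2.imwrite("pics/w7.png",im[:,:,::-1])
pickle.dump(i,open("w7.pkl","wb"))
```

```text
11.45 [ 0.05987301 -0.01946581  0.11347945] [-0.81053875 -0.81094283 -0.23501871] 0.5711434511776755
```

View pics/w7.png

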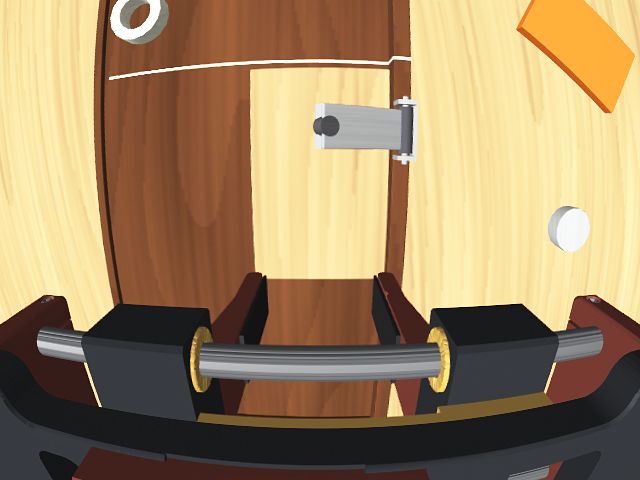

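Run:
```python
import cv2
im=cv2.imread("pics/w7.png")
cv2.imwrite("pics/w7a.png",cv2.resize(im[45:105,235:425],None,fx=4.2,fy=4.2,interpolation=cv2.INTER_CUBIC))
cv2.imwrite("pics/w7b.png",cv2.resize(im[240:300,235:425],None,fx=4.2,fy=4.2,interpolation=cv2.INTER_CUBIC))
```

View pics/w7a.png

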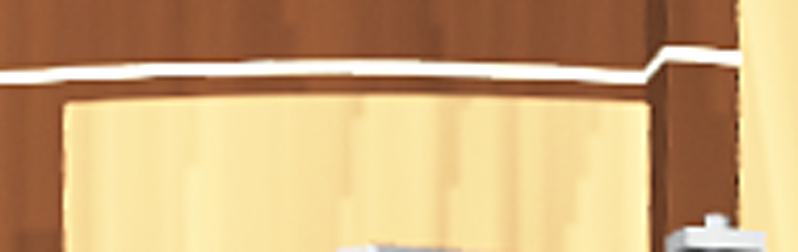

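View pics/w7b.png

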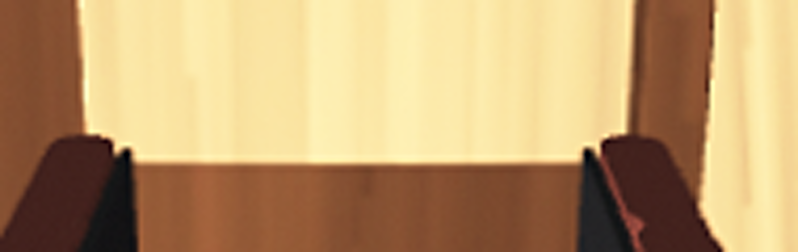

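Run:
```python
from h import *; import pickle
i=pickle.load(open("w7.pkl","rb"))
f=lambda u,v,z,o=(235,45): w2tray(onz(i,(o[0]+(u+.5)/4.2-.5,o[1]+(v+.5)/4.2-.5),z,True))*1e3
for u,v in [(65,75),(355,67),(640,78)]: print("line",f(u,v,.008))
print("linetop rim inner", f(667,51,.028), f(738,58,.028))
for u,v in [(66,103),(355,97),(648,103)]: print("edge",f(u,v,.022))
for u,v in [(140,163),(355,164),(580,163)]: print("trail",f(u,v,.022,(235,240)))
print("rim inner top",f(667,150,.028),f(640,50,.028,(235,240)))
print("panel fence edge top",f(650,150,.022),f(634,50,.022,(235,240)))
```

```text
line [  9.22971733 110.24376378   8.        ]
line [ 58.64471316 110.4854787    8.        ]
line [107.17009098 110.22415464   8.        ]
linetop rim inner [107.96327991 110.63546574  28.        ] [119.57572412 110.36762746  28.        ]
edge [ 12.09264618 102.3421      22.        ]
edge [ 58.70873038 102.29074761  22.        ]
edge [105.96452276 102.93206541  22.        ]
trail [ 22.1021836  -46.61296066  22.        ]
trail [ 59.60517742 -46.37253515  22.        ]
trail [ 98.86689545 -46.1565827   22.        ]
rim inner top [107.91988795  94.11218225  28.        ] [107.10995844 -23.6889048   28.        ]
panel fence edge top [106.29410741  94.98486339  22.        ] [107.22323732 -25.50867122  22.        ]
```

Request:
{"api": "step_arm", "payload": {
  "rows": [
    [0, 0.001, 0, 0.3, 0.2, 0, 0.57],
    [0, 0.001, 0, 0.5, 0.5, 0, 0.57],
    [0, 0.001, 0, 0.5, 0.8, 0, 0.57],
    [0, 0.001, 0, 0.5, 0.95, 0, 0.57],
    [0, 0.001, 0, 0.5, 1, 0, 0.57],
    [0, 0.001, 0, 0.5, 1, 0, 0.57]
  ]
}}

```text
t: 12.1
eef_pos: [0.5405, -0.0358, 0.013]
ee_rot: [0.464, -0.465, 0.534, -0.533]
force: [-0.1, -0.1, 1.1]
width: 0.572
```

Run:
```python
from h import *
s=ctrl.sense();print(s["t"],w2tray(s["eef_pos"]),s["force"])
move(tray2w(.060,-.0528,.0135),jaws(TR[2]))
```

```text
12.1 [ 0.05966271 -0.06837919  0.01300494] [-0.06450171 -0.09900039  1.05163006]
t 12.1 turn [ 0.0003  0.     -0.    ] shift [-0.156 -0.005  0.003]
```

Request:
{"api": "step_arm", "payload": {
  "rows": [
    [0, 0, 0, -0.04, 0, 0, 0.57],
    [0, 0, 0, -0.08, 0, 0, 0.57],
    [0, 0, 0, -0.11, 0, 0, 0.57],
    [0, 0, 0, -0.13, 0, 0, 0.57],
    [0, 0, 0, -0.14, 0, 0, 0.57],
    [0, 0, 0, -0.15, 0, 0, 0.57],
    [0, 0, 0, -0.155, 0, 0, 0.57],
    [0, 0, 0, -0.155, 0, 0, 0.57]
  ]
}}

```text
t: 12.9
eef_pos: [0.5431, -0.0208, 0.0137]
ee_rot: [-0.464, 0.464, -0.534, 0.534]
force: [0.5, -2.1, 1.1]
width: 0.569
```

Run:
```python
from h import *
s=ctrl.sense();print(s["t"],w2tray(s["eef_pos"]),s["force"])
```

```text
12.9 [ 0.06022069 -0.0532426   0.01365146] [ 0.50729858 -2.05645834  1.07929312]
```

Request:
{"api": "step_arm", "payload": {
  "rows": [
    [0, 0, 0, 0.1, 0, 0, 0.57],
    [0, 0, 0, 0.1, -0.4, 0, 0.57],
    [0, 0, 0, -0.2, -0.8, 0, 0.57],
    [0, 0, 0, -0.6, -1, 0, 0.57],
    [0, 0, 0, -0.6, -1, 0, 0.57],
    [0, 0, 0, -0.6, -1, 0, 0.57],
    [0, 0, 0, -0.6, -1, 0, 0.57]
  ]
}}

```text
t: 13.6
eef_pos: [0.5506, 0.0369, 0.1126]
ee_rot: [0.463, -0.464, 0.534, -0.534]
force: [0.3, -0.8, -0.3]
width: 0.57
```

Run:
```python
from h import *; import pickle
s=ctrl.sense();print(s["t"],w2tray(s["eef_pos"]),s["force"],s["width"])
i=imaging.camera_info("wrist"); im=imaging.read_camera("wrist")[:,:,::-1]; cv2.imwrite("pics/w8.png",im)
pickle.dump(i,open("w8.pkl","wb"))
cv2.imwrite("pics/w8a.png",cv2.resize(im[45:125,235:425],None,fx=4.2,fy=4.2,interpolation=cv2.INTER_CUBIC))
cv2.imwrite("pics/w8b.png",cv2.resize(im[240:300,235:425],None,fx=4.2,fy=4.2,interpolation=cv2.INTER_CUBIC))
```

```text
13.6 [0.05969208 0.00502478 0.11262099] [ 0.2827973  -0.7613609  -0.27173255] 0.5702793114613204
```

View pics/w8a.png

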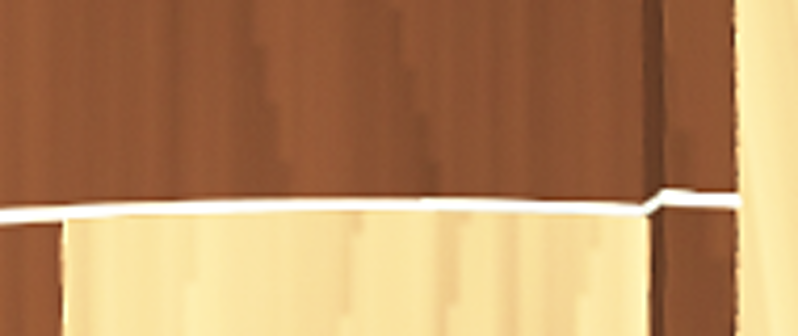

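View pics/w8.png

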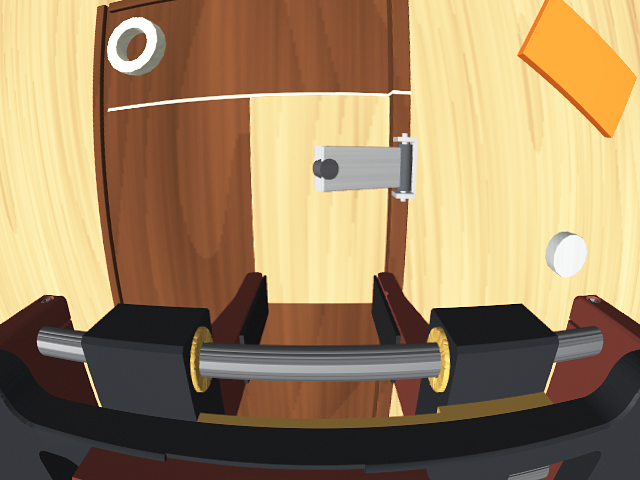

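Run:
```python
from h import *; import pickle
i=pickle.load(open("w8.pkl","rb")); im=cv2.imread("pics/w8.png")
for u in (270,290,300): print(u,[tuple(im[v,u]) for v in range(90,99)])
f=lambda u,v,z,o=(235,45): w2tray(onz(i,(u,v),z,True))*1e3
K=lambda u,v,o=45:((u+.5)/4.2-.5+235,(v+.5)/4.2-.5+o)
print("rim line ctr",f(*K(700,199),.028),f(*K(662,194),.028)," floor line left of panel",f(*K(30,214),.008))
for u,vf,vn in [(150,204,213),(355,198,211),(560,204,213)]:
    print("far",f(*K(u,vf),.008)[1],"edge",f(*K(u,vn),.022)[1])
b=cv2.imread("pics/w8.png")[280:320,300]; 
print([tuple(x) for x in b[15:30]])
```

```text
270 [(np.uint8(55), np.uint8(88), np.uint8(149)), (np.uint8(52), np.uint8(86), np.uint8(147)), (np.uint8(42), np.uint8(76), np.uint8(141)), (np.uint8(199), np.uint8(233), np.uint8(245)), (np.uint8(255), np.uint8(255), np.uint8(255)), (np.uint8(255), np.uint8(255), np.uint8(255)), (np.uint8(143), np.uint8(215), np.uint8(245)), (np.uint8(161), np.uint8(229), np.uint8(250)), (np.uint8(161), np.uint8(228), np.uint8(250))]
290 [(np.uint8(50), np.uint8(83), np.uint8(142)), (np.uint8(44), np.uint8(76), np.uint8(137)), (np.uint8(120), np.uint8(153), np.uint8(190)), (np.uint8(248), np.uint8(255), np.uint8(255)), (np.uint8(255), np.uint8(255), np.uint8(255)), (np.uint8(227), np.uint8(246), np.uint8(252)), (np.uint8(159), np.uint8(228), np.uint8(251)), (np.uint8(165), np.uint8(230), np.uint8(251)), (np.uint8(165), np.uint8(230), np.uint8(251))]
300 [(np.uint8(50), np.uint8(80), np.uint8(136)), (np.uint8(40), np.uint8(71), np.uint8(130)), (np.uint8(149), np.uint8(182), np.uint8(212)), (np.uint8(255), np.uint8(255), np.uint8(255)), (np.uint8(255), np.uint8(255), np.uint8(255)), (np.uint8(190), np
[... 465 characters left out ...]
5516936
[(np.uint8(162), np.uint8(228), np.uint8(250)), (np.uint8(161), np.uint8(227), np.uint8(250)), (np.uint8(161), np.uint8(227), np.uint8(250)), (np.uint8(162), np.uint8(228), np.uint8(250)), (np.uint8(161), np.uint8(228), np.uint8(250)), (np.uint8(160), np.uint8(227), np.uint8(250)), (np.uint8(163), np.uint8(230), np.uint8(251)), (np.uint8(164), np.uint8(234), np.uint8(255)), (np.uint8(85), np.uint8(133), np.uint8(190)), (np.uint8(54), np.uint8(88), np.uint8(148)), (np.uint8(55), np.uint8(91), np.uint8(150)), (np.uint8(56), np.uint8(91), np.uint8(151)), (np.uint8(56), np.uint8(92), np.uint8(152)), (np.uint8(56), np.uint8(92), np.uint8(151)), (np.uint8(56), np.uint8(92), np.uint8(151))]
```

View pics/w8b.png

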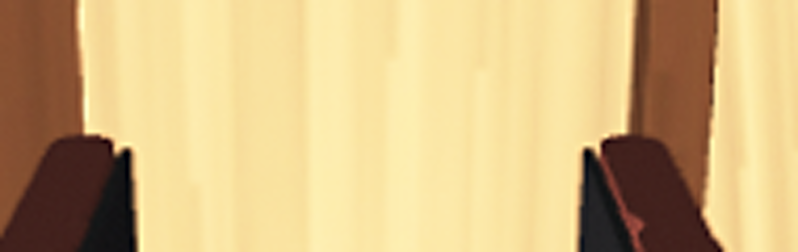

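Run:
```python
from h import *; import pickle
i=pickle.load(open("w8.pkl","rb"))
print(w2tray(onz(i,(300,302.7),.022,True))*1e3)
move(tray2w(.060,-.066,.0135),jaws(TR[2]))
```

```text
[ 44.78027212 -40.81649498  22.        ]
t 13.65 turn [ 0.0003 -0.0004  0.0002] shift [0.708 0.991 0.007]
```

Request:
{"api": "step_arm", "payload": {
  "rows": [
    [0, 0, 0, 0.4, 0.1, 0, 0.57],
    [0, 0, 0, 0.7, 0.3, 0, 0.57],
    [0, 0, 0, 0.71, 0.65, 0, 0.57],
    [0, 0, 0, 0.71, 0.9, 0, 0.57],
    [0, 0, 0, 0.71, 0.99, 0, 0.57],
    [0, 0, 0, 0.71, 0.99, 0, 0.57]
  ]
}}

```text
t: 14.25
eef_pos: [0.5402, -0.0323, 0.0131]
ee_rot: [0.463, -0.465, 0.535, -0.533]
force: [-0.2, 0.3, 0.0]
width: 0.571
```

Run:
```python
from h import *
s=ctrl.sense();print(s["t"],w2tray(s["eef_pos"]),s["force"])
move(tray2w(.060,-.0512,.0135),jaws(TR[2]))
```

```text
14.25 [ 0.05890323 -0.06494523  0.01311326] [-0.19034267  0.25636703  0.04451906]
t 14.25 turn [ 0.0006 -0.0002  0.    ] shift [-0.137 -0.004  0.011]
```

Request:
{"api": "step_arm", "payload": {
  "rows": [
    [0, 0, 0, -0.04, 0, 0, 0.57],
    [0, 0, 0, -0.07, 0, 0, 0.57],
    [0, 0, 0, -0.09, 0, 0, 0.57],
    [0, 0, 0, -0.1, 0, 0, 0.57],
    [0, 0, 0, -0.11, 0, 0, 0.57],
    [0, 0, 0, -0.12, 0, 0, 0.57],
    [0, 0, 0, -0.13, 0, 0, 0.57],
    [0, 0, 0, -0.135, 0, 0, 0.57],
    [0, 0, 0, -0.135, 0, 0, 0.57]
  ]
}}

```text
t: 15.15
eef_pos: [0.5434, -0.0184, 0.0147]
ee_rot: [-0.464, 0.464, -0.534, 0.534]
force: [0.3, -1.3, 0.7]
width: 0.568
```

Run:
```python
from h import *
s=ctrl.sense();print(s["t"],w2tray(s["eef_pos"]),s["force"])
```

```text
15.15 [ 0.06021927 -0.05077539  0.01465232] [ 0.27128191 -1.27393303  0.72177537]
```

Request:
{"api": "step_arm", "payload": {
  "rows": [
    [0, 0, 0, 0.1, 0, 0, 0.57],
    [0, 0, 0, 0.1, -0.4, 0, 0.57],
    [0, 0, 0, -0.1, -0.8, 0, 0.57],
    [0, 0, 0, -0.5, -1, 0, 0.57],
    [0, 0, 0, -0.9, -1, 0, 0.57],
    [0, 0, 0, -0.9, -1, 0, 0.57],
    [0, 0, 0, -0.9, -1, 0, 0.57],
    [0, 0, 0, -0.9, -1, 0, 0.57]
  ]
}}

```text
t: 15.95
eef_pos: [0.5555, 0.0692, 0.114]
ee_rot: [0.463, -0.464, 0.534, -0.534]
force: [0.3, 0.2, 0.5]
width: 0.568
```

Run:
```python
from h import *; import pickle
s=ctrl.sense();print(s["t"],w2tray(s["eef_pos"]),s["force"],s["width"])
i=imaging.camera_info("wrist"); im=imaging.read_camera("wrist")[:,:,::-1]; cv2.imwrite("pics/w9.png",im)
print(w2tray(i["position"]),proj(i,tray2w(.108,.11,.008),True),proj(i,tray2w(.013,.11,.022),True))
pickle.dump(i,open("w9.pkl","wb"))
```

```text
15.95 [0.06003542 0.03760385 0.11398038] [0.25619772 0.17271771 0.52781541] 0.5684530791400655
[0.06024575 0.10822999 0.27538906] [386.52844154 140.34699876] [250.7223668 140.4808208]
```

View pics/w9.png

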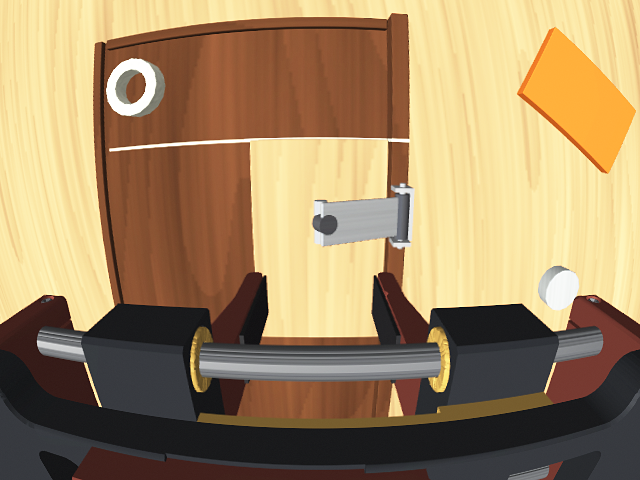

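Run:
```python
import cv2
im=cv2.imread("pics/w9.png")
cv2.imwrite("pics/w9a.png",cv2.resize(im[125:165,236:296],None,fx=13,fy=13,interpolation=cv2.INTER_NEAREST))
cv2.imwrite("pics/w9b.png",cv2.resize(im[125:165,360:420],None,fx=13,fy=13,interpolation=cv2.INTER_NEAREST))
```

```text
(no output)
```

View pics/w9a.png

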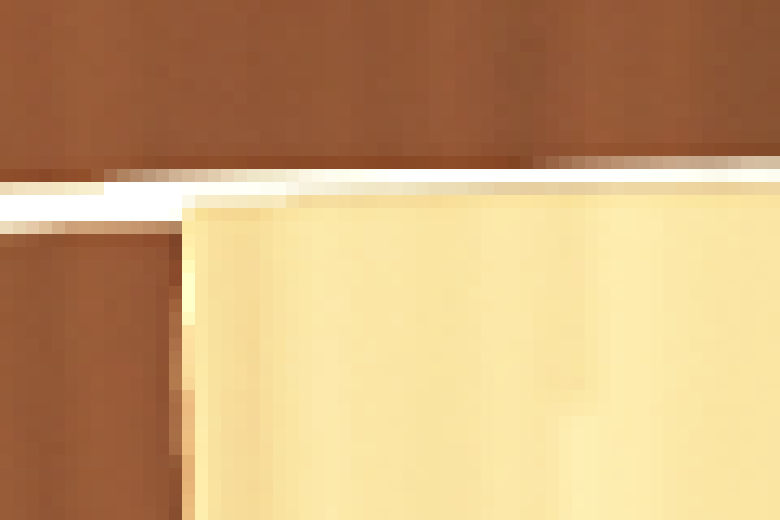

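View pics/w9b.png

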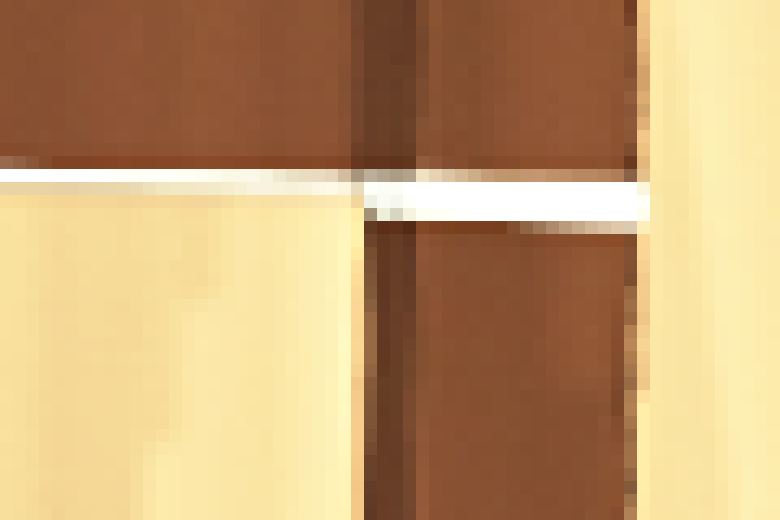

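Run:
```python
from h import *
s=ctrl.sense(); print(s["qpos"].round(2))
move(tray2w(-.03,.035,.11),jaws(TR[2]-np.pi/2))
```

```text
[ 0.29  0.51 -0.67  1.84  0.39  0.93 -0.69]
t 16.0 turn [0.     0.2496 0.0003] shift [ 0.026  0.041 -0.901]
```

Request:
{"api": "step_arm", "payload": {
  "rows": [
    [0, 0.0227, 0, 0, 0, -0.3, 0.6],
    [0, 0.0454, 0, 0, 0, -0.6, 0.8],
    [0, 0.068, 0, 0.03, 0.04, -0.9, 1],
    [0, 0.0907, 0, 0.03, 0.04, -0.9, 1],
    [0, 0.1134, 0, 0.03, 0.04, -0.9, 1],
    [0, 0.136, 0, 0.03, 0.04, -0.9, 1],
    [0, 0.159, 0, 0.03, 0.04, -0.9, 1],
    [0, 0.182, 0, 0.03, 0.04, -0.9, 1],
    [0, 0.204, 0, 0.03, 0.04, -0.9, 1],
    [0, 0.227, 0, 0.03, 0.04, -0.9, 1],
    [0, 0.2496, 0, 0.03, 0.04, -0.9, 1],
    [0, 0.2496, 0, 0.03, 0.04, -0.9, 1],
    [0, 0.2496, 0, 0.03, 0.04, -0.9, 1]
  ]
}}

```text
t: 17.3
eef_pos: [0.4662, 0.0795, 0.1105]
ee_rot: [0.047, -0.047, -0.705, 0.706]
force: [0.4, 1.6, -0.5]
width: 1.001
```

Run:
```python
from h import *; import pickle
s=ctrl.sense();print(s["t"],w2tray(s["eef_pos"]),s["force"],s["width"],s["qpos"].round(2))
i=imaging.camera_info("wrist"); im=imaging.read_camera("wrist")[:,:,::-1]; cv2.imwrite("pics/w10.png",im)
pickle.dump(i,open("w10.pkl","wb")); print(w2tray(i["position"]))
move(tray2w(-.03,.035,.014),jaws(TR[2]-np.pi/2))
```

```text
17.3 [-0.02974382  0.03552046  0.11049066] [ 0.43510418  1.56663995 -0.49477317] 1.001081514579104 [ 0.04  0.32 -0.37  2.06  0.16  0.79 -2.13]
[0.04066567 0.03591503 0.27195932]
t 17.35 turn [-0.      0.0008  0.    ] shift [0.002 0.965 0.007]
```

View pics/w10.png

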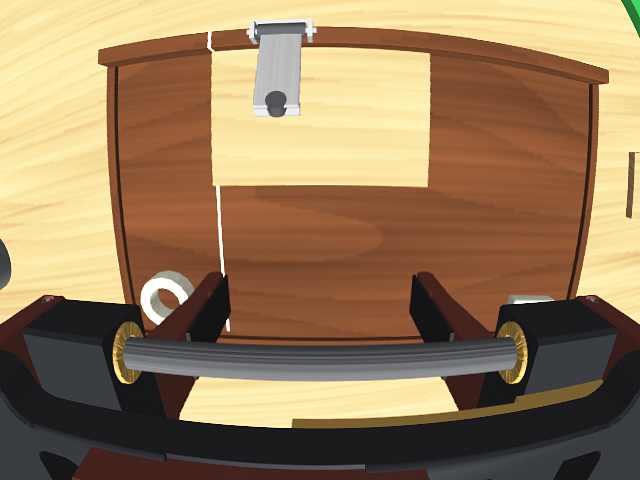

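Request:
{"api": "step_arm", "payload": {
  "rows": [
    [0, 0, 0, 0, 0.35, 0, 1],
    [0, 0, 0, 0, 0.7, 0, 1],
    [0, 0, 0, 0, 0.9, 0, 1],
    [0, 0, 0, 0, 0.965, 0, 1],
    [0, 0, 0, 0, 0.965, 0, 1],
    [0, 0, 0, -0.06, 0.965, 0, 1],
    [0, 0, 0, -0.12, 0.965, 0, 1],
    [0, 0, 0, -0.17, 0.965, 0, 1],
    [0, 0, 0, -0.21, 0.965, 0, 1],
    [0, 0, 0, -0.24, 0.965, 0, 1],
    [0, 0, 0, -0.26, 0.965, 0, 1],
    [0, 0, 0, -0.28, 0.965, 0, 1],
    [0, 0, 0, -0.29, 0.965, 0, 1],
    [0, 0, 0, -0.29, 0.965, 0, 1]
  ]
}}

```text
t: 18.75
eef_pos: [0.495, 0.0764, 0.0141]
ee_rot: [0.048, -0.048, -0.705, 0.705]
force: [0.1, -0.3, 0.2]
width: 1.0
```

Run:
```python
from h import *
s=ctrl.sense();print(s["t"],w2tray(s["eef_pos"]),s["force"])
```

```text
18.75 [-0.00078807  0.03640349  0.01409231] [ 0.10223914 -0.2529005   0.1534911 ]
```

Request:
{"api": "step_arm", "payload": {
  "rows": [
    [0, 0, 0, -0.01, 0, 0, 1],
    [0, 0, 0, -0.015, 0, 0, 1],
    [0, 0, 0, -0.015, 0, 0, 1]
  ]
}}

```text
t: 19.05
eef_pos: [0.4964, 0.0761, 0.0141]
ee_rot: [0.048, -0.048, -0.705, 0.705]
force: [-0.2, 0.5, 0.3]
width: 1.003
```

Request:
{"api": "step_arm", "payload": {
  "rows": [
    [0, 0, 0, -0.01, 0, 0, 1],
    [0, 0, 0, -0.01, 0, 0, 1]
  ]
}}

```text
t: 19.25
eef_pos: [0.4974, 0.076, 0.0141]
ee_rot: [0.048, -0.048, -0.705, 0.705]
force: [-1.8, -0.5, -0.1]
width: 1.0
```

Request:
{"api": "step_arm", "payload": {
  "rows": [
    [0, 0, 0, -0.005, 0, 0, 1],
    [0, 0, 0, -0.005, 0, 0, 1]
  ]
}}

```text
t: 19.45
eef_pos: [0.4975, 0.076, 0.014]
ee_rot: [0.049, -0.048, -0.705, 0.706]
force: [-4.1, 0.4, 2.4]
width: 0.997
```

Request:
{"api": "step_arm", "payload": {
  "rows": [
    [0, 0, 0, -0.005, 0, 0, 1],
    [0, 0, 0, -0.005, 0, 0, 1]
  ]
}}

```text
t: 19.65
eef_pos: [0.4975, 0.076, 0.014]
ee_rot: [0.049, -0.048, -0.705, 0.706]
force: [-5.9, 1.1, 3.7]
width: 1.001
```

Run:
```python
from h import *
s=ctrl.sense();print(s["t"],w2tray(s["eef_pos"]),s["force"],s["torque"])
```

```text
19.65 [0.0017087  0.03635852 0.01401397] [-5.89343897  1.14992442  3.65155467] [ 0.20541761  1.18156125 -0.06761384]
```

Request:
{"api": "step_arm", "payload": {
  "rows": [
    [0, 0, 0, 0.05, 0, 0, 1],
    [0, 0, 0, 0.15, 0, 0, 1],
    [0, 0, 0, 0.15, -0.4, 0, 1],
    [0, 0, 0, 0.1, -0.8, -0.2, 1],
    [0, 0, 0, -0.1, -1, -0.6, 1],
    [0, 0, 0, -0.3, -1, -0.6, 1],
    [0, 0, 0, -0.3, -1, -0.6, 1],
    [0, 0, 0, -0.3, -1, -0.6, 1]
  ]
}}

```text
t: 20.45
eef_pos: [0.5354, 0.1307, 0.1135]
ee_rot: [0.049, -0.048, -0.705, 0.706]
force: [-0.3, -0.7, -0.4]
width: 0.999
```

Run:
```python
from h import *; import pickle
s=ctrl.sense();print(s["t"],w2tray(s["eef_pos"]),s["force"],s["width"],s["qpos"].round(2))
i=imaging.camera_info("wrist"); im=imaging.read_camera("wrist")[:,:,::-1]; cv2.imwrite("pics/w11.png",im)
pickle.dump(i,open("w11.pkl","wb")); print(w2tray(i["position"]))
a=proj(i,tray2w(.108,.11,.022),True); print(a); u,v=map(int,a)
cv2.imwrite("pics/w11a.png",cv2.resize(im[v-25:v+25,u-30:u+30],None,fx=12,fy=12,interpolation=cv2.INTER_NEAREST));print(u-30,v-25)
a=proj(i,tray2w(.108,-.04,.022),True); print(a); u,v=map(int,a)
cv2.imwrite("pics/w11b.png",cv2.resize(im[v-25:v+25,u-30:u+30],None,fx=12,fy=12,interpolation=cv2.INTER_NEAREST));print(u-30,v-25)
```

```text
20.45 [0.03164674 0.09573987 0.1134663 ] [-0.30013705 -0.74933043 -0.44852037] 0.9989968552361029 [-0.04  0.44 -0.36  1.87  0.2   0.87 -2.21]
[0.10218743 0.09596944 0.27488774]
[298.55777749 133.20495821]
268 108
[505.06640633 142.27248091]
475 117
```

View pics/w11.png

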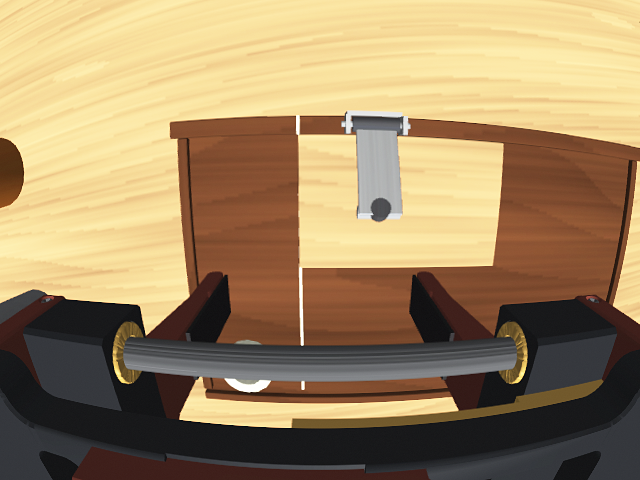

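View pics/w11a.png

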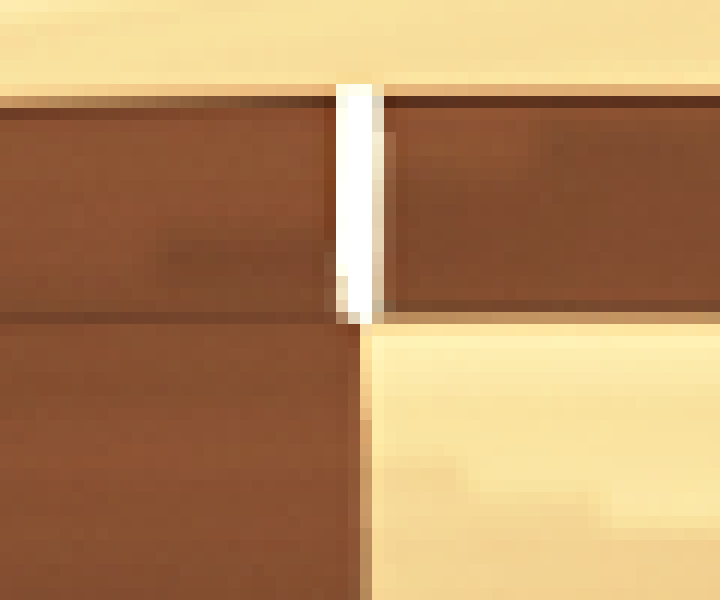

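View pics/w11b.png

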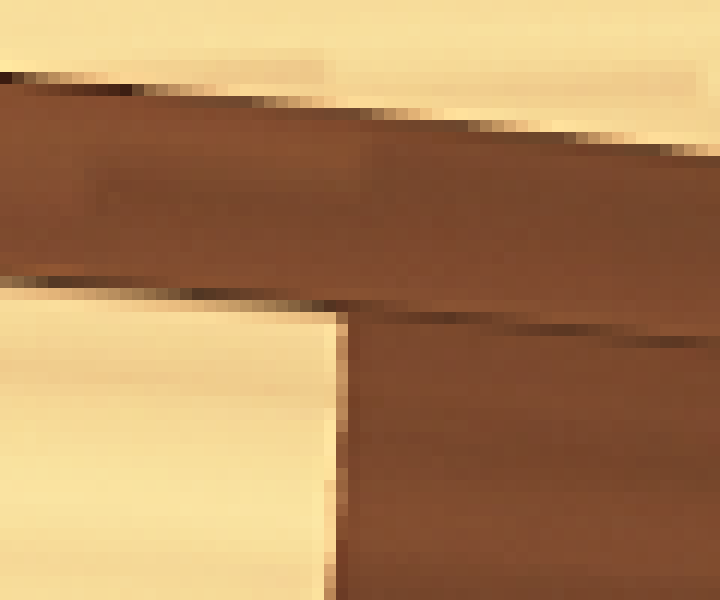

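```bash
cat >> h.py <<'E'
def tilted(deg):
    a=np.radians(deg); c,s=np.cos(a),np.sin(a)
    M=np.array([[-c,0,-s],[s,0,-c],[0,-1,0]]).T
    return R.from_euler("z",TR[2])*R.from_matrix(M)
def edge(P,deg=12): # tray TCP -> tray edge
    a=np.radians(deg); return np.asarray(P)+.011*np.array([-np.cos(a),0,-np.sin(a)])
def tcp_for(E,deg=12):
    a=np.radians(deg); return np.asarray(E)-.011*np.array([-np.cos(a),0,-np.sin(a)])
E
python3 - <<'E'
from h import *
P=tcp_for([.0785,.060,.095]); print(P); move(tray2w(*P),tilted(12))
print(rot(ctrl.sense()["ee_rot"]).as_matrix().round(3))
i=imaging.camera_info("wrist")
import pickle; i=pickle.load(open("w11.pkl","rb"))
# where is blade in image at y
for a in (.5585,.46):
  p=[.114-.06*np.cos(a)+.0015*np.sin(a),.060,.038+.06*np.sin(a)+.0015*np.cos(a)]; print(a,p,proj(i,tray2w(p[0],.073,p[2]),True),proj(i,tray2w(p[0],.047,p[2]),True))
E
```

```text
[0.08925962 0.06       0.09728703]
t 20.5 turn [-0.0002  0.0003  0.0336] shift [-0.58   0.16   0.356]
[[-0.991 -0.002 -0.137]
 [ 0.137 -0.001 -0.991]
 [ 0.002 -1.     0.001]]
0.5585 [np.float64(0.06391181586623884), 0.06, np.float64(0.07106695949406953)] [360.3416389  210.83889529] [405.56727532 211.3089125 ]
0.46 [np.float64(0.060902772308916775), 0.06, np.float64(0.06598096516421947)] [359.26318589 214.34067551] [403.36613638 214.74225898]
```

Request:
{"api": "step_arm", "payload": {
  "rows": [
    [0, 0, 0.0168, -0.3, 0, 0.2, 0.3],
    [0, 0, 0.0336, -0.58, 0.05, 0.35, 0],
    [0, 0, 0.0336, -0.58, 0.1, 0.35, 0],
    [0, 0, 0.0336, -0.58, 0.16, 0.35, 0],
    [0, 0, 0.0336, -0.58, 0.16, 0.35, 0],
    [0, 0, 0.0336, -0.58, 0.16, 0.35, 0],
    [0, 0, 0.0336, -0.58, 0.16, 0.35, 0],
    [0, 0, 0.0336, -0.58, 0.16, 0.35, 0]
  ],
  "grip_force": 10
}}

```text
t: 21.3
eef_pos: [0.5892, 0.0891, 0.0983]
ee_rot: [-0.026, -0.122, -0.697, 0.707]
force: [-0.2, -1.0, -0.3]
width: 0.313
```

Run:
```python
from h import *; import pickle
s=ctrl.sense();P=w2tray(s["eef_pos"]);print(s["t"],P,edge(P),s["force"],s["width"],s["qpos"].round(2))
im=imaging.read_camera("wrist")[:,:,::-1]; cv2.imwrite("pics/w12.png",im)
R0=rot(s["ee_rot"]); 
for E in [(.077,.06,.063),(.0715,.06,.045),(.0710,.06,.0395),(.0713,.06,.0322)]:
    move(tray2w(*tcp_for(E)),tilted(12))
```

```text
21.3 [0.09067967 0.0620024  0.0982981 ] [0.07992005 0.0620024  0.09601107] [-0.24748652 -0.97198612 -0.25595914] 0.31344689662854736 [-0.06  0.42 -0.28  1.96  0.36  0.62 -2.29]
t 21.35 turn [ 0.0001  0.0003 -0.0003] shift [0.098 0.316 0.019]
t 21.35 turn [ 0.0001  0.0003 -0.0003] shift [0.189 0.481 0.019]
t 21.35 turn [ 0.0001  0.0003 -0.0003] shift [0.206 0.534 0.019]
t 21.35 turn [ 0.0001  0.0003 -0.0003] shift [0.218 0.606 0.019]
```

View pics/w12.png

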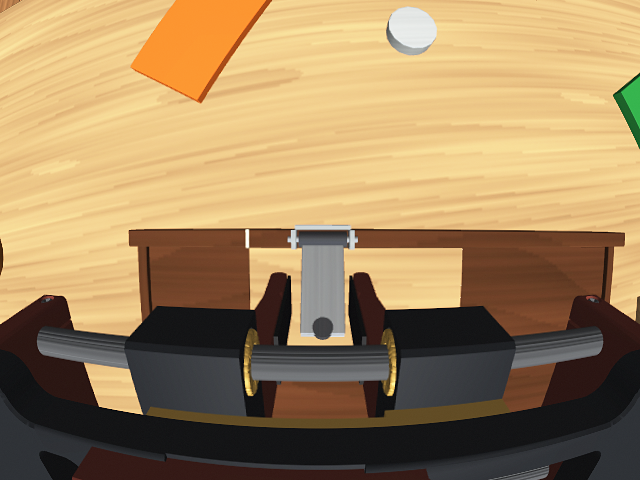

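Request:
{"api": "step_arm", "payload": {
  "rows": [
    [0, 0, 0, 0, 0, 0, 0],
    [0, 0, 0, 0, 0, 0.02, 0],
    [0, 0, 0, 0, 0, 0.02, 0],
    [0, 0, 0, 0, 0, 0.02, 0],
    [0, 0, 0, 0.05, 0.1, 0.02, 0],
    [0, 0, 0, 0.08, 0.2, 0.02, 0],
    [0, 0, 0, 0.1, 0.28, 0.02, 0],
    [0, 0, 0, 0.1, 0.28, 0.02, 0]
  ]
}}

```text
t: 22.15
eef_pos: [0.5837, 0.087, 0.0667]
ee_rot: [-0.026, -0.121, -0.696, 0.707]
force: [0.3, 0.3, -0.5]
width: 0.007
```

Run:
```python
from h import *; import pickle
s=ctrl.sense();P=w2tray(s["eef_pos"]);print(s["t"],P,edge(P),s["force"],s["width"])
im=imaging.read_camera("wrist")[:,:,::-1]; cv2.imwrite("pics/w13.png",im)
for E in [(.077,.06,.060),(.0735,.06,.050),(.0715,.06,.045),(.0710,.06,.0395),(.0713,.06,.0322)]:
    move(tray2w(*tcp_for(E)),tilted(12))
```

```text
22.15 [0.08556229 0.0591923  0.06671596] [0.07480266 0.0591923  0.06442893] [ 0.30702381  0.27745522 -0.47309503] 0.007438826428293463
t 22.2 turn [-0.      0.0004  0.    ] shift [-0.006  0.055 -0.006]
t 22.2 turn [-0.      0.0004  0.    ] shift [ 0.049  0.145 -0.006]
t 22.2 turn [-0.      0.0004  0.    ] shift [ 0.079  0.19  -0.006]
t 22.2 turn [-0.      0.0004  0.    ] shift [ 0.096  0.243 -0.006]
t 22.2 turn [-0.      0.0004  0.    ] shift [ 0.108  0.315 -0.006]
```

View pics/w13.png

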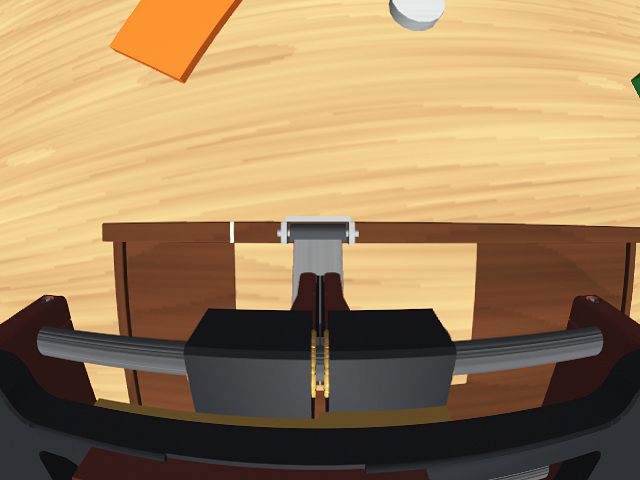

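Request:
{"api": "step_arm", "payload": {
  "rows": [
    [0, 0, 0, -0.01, 0.02, 0, 0],
    [0, 0, 0, 0, 0.04, 0, 0],
    [0, 0, 0, 0, 0.06, 0, 0],
    [0, 0, 0, 0.01, 0.08, 0, 0],
    [0, 0, 0, 0.025, 0.1, 0, 0],
    [0, 0, 0, 0.035, 0.12, 0, 0],
    [0, 0, 0, 0.045, 0.14, 0, 0],
    [0, 0, 0, 0.045, 0.14, 0, 0]
  ]
}}

```text
t: 23.0
eef_pos: [0.5833, 0.0875, 0.0538]
ee_rot: [-0.026, -0.122, -0.696, 0.707]
force: [-0.1, 0.0, 1.9]
width: 0.008
```

Run:
```python
from h import *
s=ctrl.sense();P=w2tray(s["eef_pos"]);print(s["t"],P,edge(P),s["force"],s["width"])
im=imaging.read_camera("wrist")[:,:,::-1]; cv2.imwrite("pics/w14.png",im)
```

```text
23.0 [0.08508069 0.05959748 0.05378385] [0.07432107 0.05959748 0.05149682] [-0.14931925  0.04300931  1.910349  ] 0.007948485808306077
```

View pics/w14.png

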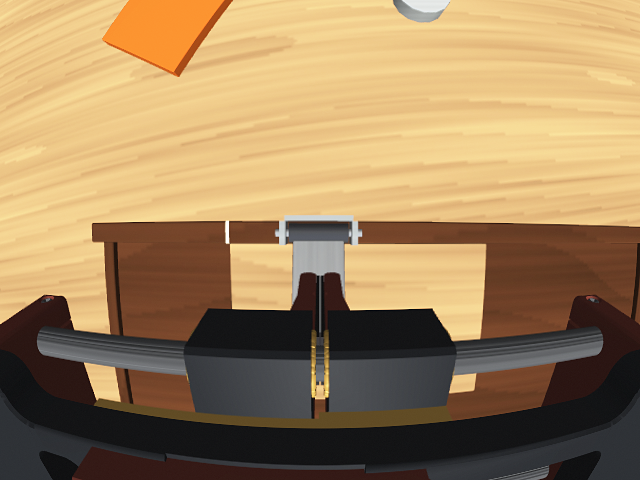

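Request:
{"api": "step_arm", "payload": {
  "rows": [
    [0, 0, 0, 0.01, 0.02, 0, 0],
    [0, 0, 0, 0.025, 0.04, 0, 0],
    [0, 0, 0, 0.033, 0.05, 0, 0],
    [0, 0, 0, 0.033, 0.05, 0, 0]
  ]
}}

```text
t: 23.45
eef_pos: [0.5817, 0.0877, 0.0484]
ee_rot: [-0.027, -0.123, -0.696, 0.707]
force: [1.1, -0.1, 2.4]
width: 0.004
```

Request:
{"api": "step_arm", "payload": {
  "rows": [
    [0, 0, 0, 0.003, 0.01, 0, 0],
    [0, 0, 0, 0.003, 0.01, 0, 0]
  ]
}}

```text
t: 23.65
eef_pos: [0.5814, 0.0877, 0.0474]
ee_rot: [-0.026, -0.122, -0.696, 0.707]
force: [2.3, -0.1, 1.1]
width: 0.006
```

Request:
{"api": "step_arm", "payload": {
  "rows": [
    [0, 0, 0, 0.003, 0.01, 0, 0],
    [0, 0, 0, 0.003, 0.01, 0, 0]
  ]
}}

```text
t: 23.85
eef_pos: [0.5813, 0.0877, 0.0463]
ee_rot: [-0.026, -0.122, -0.696, 0.707]
force: [1.6, 0.2, 1.0]
width: 0.003
```

Request:
{"api": "step_arm", "payload": {
  "rows": [
    [0, 0, 0, 0.002, 0.01, 0, 0],
    [0, 0, 0, 0.002, 0.01, 0, 0]
  ]
}}

```text
t: 24.05
eef_pos: [0.5811, 0.0878, 0.0452]
ee_rot: [-0.026, -0.122, -0.696, 0.707]
force: [1.6, -0.5, 2.6]
width: 0.008
```

Request:
{"api": "step_arm", "payload": {
  "rows": [
    [0, 0, 0, 0.002, 0.01, 0, 0],
    [0, 0, 0, 0.002, 0.01, 0, 0]
  ]
}}

```text
t: 24.25
eef_pos: [0.5811, 0.0878, 0.0442]
ee_rot: [-0.026, -0.122, -0.696, 0.707]
force: [0.4, 0.2, 1.6]
width: 0.005
```

Request:
{"api": "step_arm", "payload": {
  "rows": [
    [0, 0, 0, 0.002, 0.01, 0, 0],
    [0, 0, 0, 0.002, 0.01, 0, 0]
  ]
}}

```text
t: 24.45
eef_pos: [0.5811, 0.0878, 0.0431]
ee_rot: [-0.026, -0.122, -0.696, 0.707]
force: [1.1, -0.3, 1.6]
width: 0.0
```

Request:
{"api": "step_arm", "payload": {
  "rows": [
    [0, 0, 0, 0.002, 0.01, 0, 0],
    [0, 0, 0, 0.002, 0.01, 0, 0]
  ]
}}

```text
t: 24.65
eef_pos: [0.581, 0.0878, 0.0421]
ee_rot: [-0.026, -0.122, -0.696, 0.707]
force: [0.5, 0.5, 1.6]
width: 0.005
```

Request:
{"api": "step_arm", "payload": {
  "rows": [
    [0, 0, 0, 0.002, 0.01, 0, 0],
    [0, 0, 0, 0.002, 0.01, 0, 0]
  ]
}}

```text
t: 24.85
eef_pos: [0.581, 0.0878, 0.0411]
ee_rot: [-0.026, -0.122, -0.696, 0.707]
force: [-0.6, 0.5, 2.2]
width: 0.009
```

Request:
{"api": "step_arm", "payload": {
  "rows": [
    [0, 0, 0, 0.002, 0.01, 0, 0],
    [0, 0, 0, 0.002, 0.01, 0, 0]
  ]
}}

```text
t: 25.05
eef_pos: [0.5811, 0.0877, 0.0401]
ee_rot: [-0.026, -0.122, -0.696, 0.707]
force: [-1.1, 1.3, 2.3]
width: 0.002
```

Run:
```python
from h import *
s=ctrl.sense();P=w2tray(s["eef_pos"]);print(s["t"],P,edge(P),s["force"],s["width"])
im=imaging.read_camera("scene"); c=im[170:310,245:455,::-1]; cv2.imwrite("pics/s2.png",cv2.resize(c,None,fx=3.8,fy=3.8,interpolation=cv2.INTER_CUBIC))
```

```text
25.05 [0.08285116 0.05955155 0.0400548 ] [0.07209153 0.05955155 0.03776777] [-1.05778313  1.2998849   2.2533454 ] 0.0019426209893546186
```

View pics/s2.png

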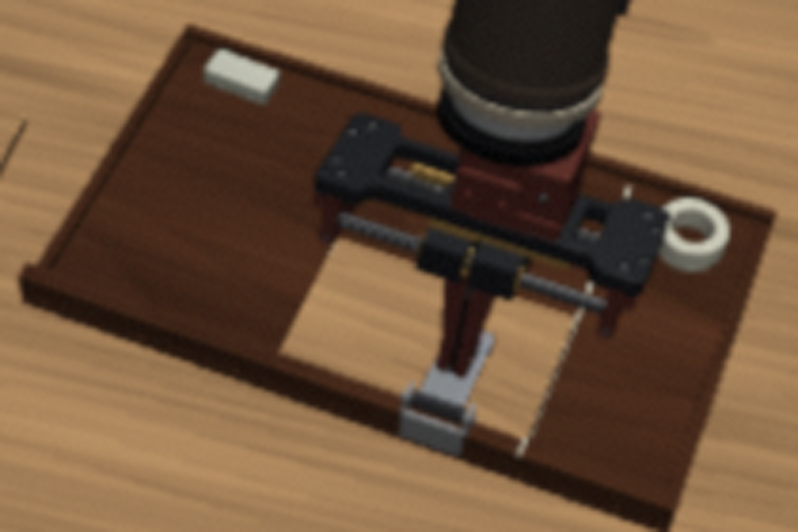

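Request:
{"api": "step_arm", "payload": {
  "rows": [
    [0, 0, 0, 0.001, 0.01, 0, 0],
    [0, 0, 0, 0.001, 0.01, 0, 0]
  ]
}}

```text
t: 25.3
eef_pos: [0.5811, 0.0877, 0.0391]
ee_rot: [-0.026, -0.122, -0.696, 0.707]
force: [-0.1, 0.6, 1.3]
width: 0.001
```

Request:
{"api": "step_arm", "payload": {
  "rows": [
    [0, 0, 0, 0.001, 0.01, 0, 0],
    [0, 0, 0, 0.001, 0.01, 0, 0]
  ]
}}

```text
t: 25.5
eef_pos: [0.5813, 0.0878, 0.0383]
ee_rot: [-0.026, -0.122, -0.696, 0.707]
force: [-2.7, 0.8, 4.2]
width: 0.005
```

Request:
{"api": "step_arm", "payload": {
  "rows": [
    [0, 0, 0, 0.001, 0.01, 0, 0],
    [0, 0, 0, 0.001, 0.01, 0, 0]
  ]
}}

```text
t: 25.7
eef_pos: [0.5813, 0.0878, 0.0375]
ee_rot: [-0.026, -0.122, -0.696, 0.707]
force: [-4.5, 1.8, 8.4]
width: 0.011
```

Request:
{"api": "step_arm", "payload": {
  "rows": [
    [0, 0, 0, 0.004, 0.005, 0, 0],
    [0, 0, 0, 0.004, 0.005, 0, 0],
    [0, 0, 0, 0.004, 0.005, 0, 0]
  ]
}}

```text
t: 26.0
eef_pos: [0.5813, 0.0877, 0.0373]
ee_rot: [-0.026, -0.122, -0.696, 0.707]
force: [-3.7, 0.7, 9.9]
width: 0.003
```

Run:
```python
from h import *
s=ctrl.sense();P=w2tray(s["eef_pos"]);print(s["t"],P,edge(P),s["force"],np.linalg.norm(s["force"]))
```

```text
26.0 [0.08306    0.0595748  0.03725158] [0.07230038 0.0595748  0.03496456] [-3.69953849  0.69248485  9.90599801] 10.596929598981035
```

Request:
{"api": "step_arm", "payload": {
  "rows": [
    [0, 0, 0, 0.002, 0.004, 0, 0],
    [0, 0, 0, 0.002, 0.004, 0, 0]
  ]
}}

```text
t: 26.2
eef_pos: [0.5813, 0.0877, 0.037]
ee_rot: [-0.027, -0.123, -0.696, 0.707]
force: [-5.1, -0.3, 10.4]
width: 0.008
```

Request:
{"api": "step_arm", "payload": {
  "rows": [
    [0, 0, 0, -0.004, -0.02, 0, 0],
    [0, 0, 0, -0.012, -0.06, 0, 0],
    [0, 0, 0, -0.03, -0.15, 0, 0],
    [0, 0, 0, -0.08, -0.4, 0, 0],
    [0, 0, 0, -0.16, -0.8, 0, 0],
    [0, 0, 0, -0.2, -0.98, 0, 0],
    [0, 0, 0, -0.2, -0.98, 0, 0]
  ]
}}

```text
t: 26.9
eef_pos: [0.5822, 0.0882, 0.14]
ee_rot: [-0.028, -0.124, -0.697, 0.706]
force: [-0.2, -0.6, 0.2]
width: 0.006
```

Run:
```python
from h import *; import pickle
s=ctrl.sense();P=w2tray(s["eef_pos"]);print(s["t"],P,s["force"])
move(tray2w(.02,.09,.113),jaws(TR[2]-np.pi/2))
```

```text
26.9 [0.08388946 0.06012865 0.14001666] [-0.196267   -0.63065037  0.17643669]
t 26.9 turn [ 0.0003  0.0002 -0.0345] shift [ 0.682  0.127 -0.299]
```

Move to a viewing pose with the camera over the line and rim.

Request:
{"api": "step_arm", "payload": {
  "rows": [
    [0, 0, -0.015, 0.3, 0, -0.2, 0],
    [0, 0, -0.0345, 0.6, 0, -0.48, 0],
    [0, 0, -0.0345, 0.6, 0, -0.48, 0],
    [0, 0, -0.0345, 0.6, 0, -0.48, 0],
    [0, 0, -0.0345, 0.6, 0, -0.48, 0]
  ]
}}

```text
t: 27.4
eef_pos: [0.5287, 0.1422, 0.1231]
ee_rot: [0.05, -0.047, -0.705, 0.706]
force: [0.5, 0.2, -0.1]
width: 0.005
```

Run:
```python
from h import *; import pickle
s=ctrl.sense();print(s["t"],w2tray(s["eef_pos"]),s["force"])
i=imaging.camera_info("wrist"); im=imaging.read_camera("wrist")[:,:,::-1]; cv2.imwrite("pics/w15.png",im); print(w2tray(i["position"]))
a=proj(i,tray2w(.108,.11,.022),True); u,v=map(int,a)
cv2.imwrite("pics/w15a.png",cv2.resize(im[v-25:v+125,u-30:u+150],None,fx=4,fy=4,interpolation=cv2.INTER_NEAREST));print(u-30,v-25)
im=imaging.read_camera("scene"); c=im[170:310,245:455,::-1]; cv2.imwrite("pics/s3.png",cv2.resize(c,None,fx=3.8,fy=3.8,interpolation=cv2.INTER_CUBIC))
```

```text
27.4 [0.02342676 0.10621542 0.12307659] [ 0.47472495  0.21457745 -0.14430314]
[0.09463858 0.10646816 0.28420691]
284 96
```

View pics/w15.png

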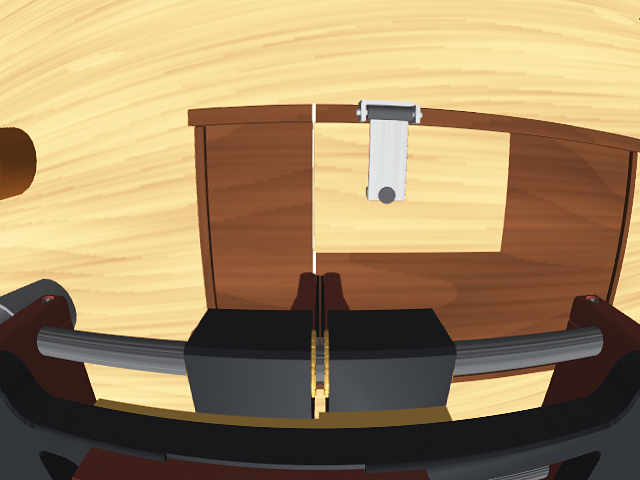

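View pics/w15a.png

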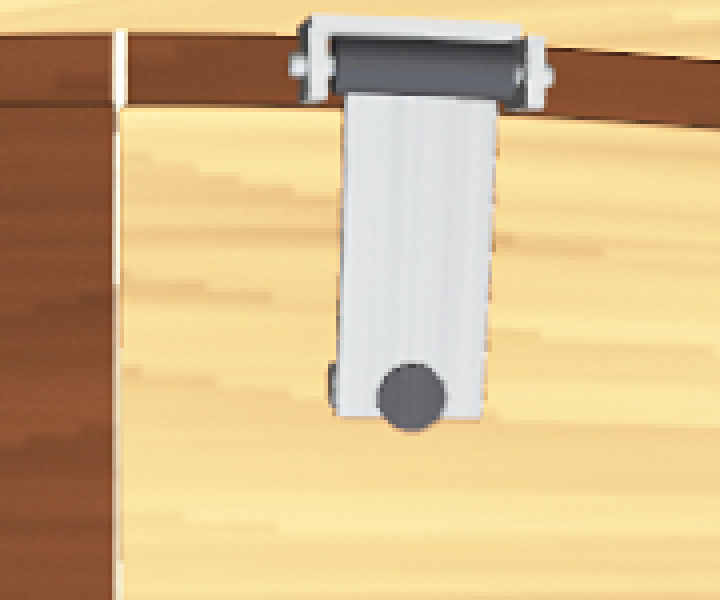

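View pics/s3.png

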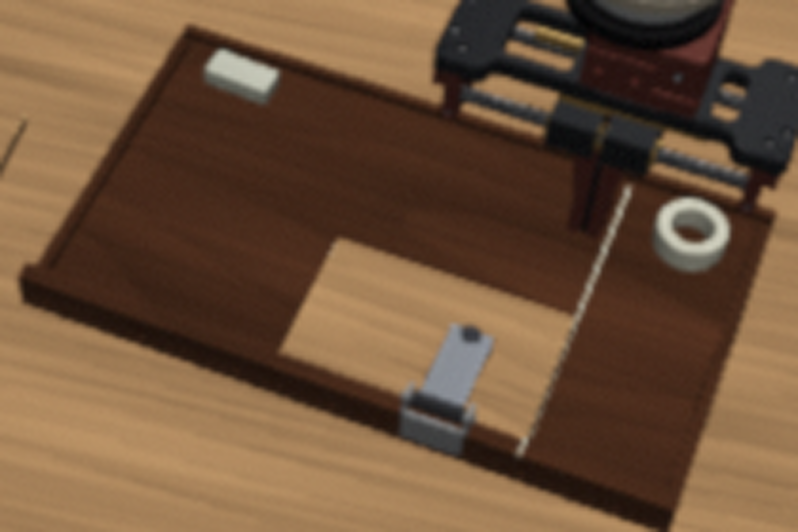

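```bash
python3 -c "
from station import ctrl
print(ctrl.close_job()); print(ctrl.sense()['t'])"
```

```text
the job is handed in; nothing more can be done
None
the job is handed in; nothing more can be done
```

The job is handed in: the panel is flush against the tall rim, its leading edge is on the scribed line, and the clip's foot is pressed down on it. I stopped at about 27.5 s of the 72 s.

- **Panel:** I squared it to the rim with two fingers, pushed it along to the line in small steps, then pressed it against the rim once more at about 6 N. The last wrist picture shows no visible gap at the rim. The leading edge lies on the 2 mm line, within about 0.2 mm of its centre by my measurement.
- **Clip:** I pressed the blade down with the shut fingers. The foot met the panel with the blade just below level, and I stopped at about 10.4 N vertical, 11.6 N in all. The blade stayed down after I let go, and the panel had not moved.
- **Other things:** the gripper is clear, about 0.12 m above the table. The tape and eraser look unmoved in the last pictures, and I made no contact with the rest.

**Checks that disagreed:** the wrist camera measured the panel about 1 mm short of its true length. I therefore judged the line by comparing edge and line directly, with the camera nearly above them. The press point was about 42 mm from the pin instead of the reference 48 mm, so 10.4 N there acts like about 9 N at the reference point, still above the 7 N needed. I did not measure how hard the foot bears after letting go.

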